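Fill the larder's tin rack from the tray

TASK

Slide the rack's wooden cover fully back. Carry the loaded tray by its raised cross bar onto the rack's dock, open front close up to the mouth and side close along the guide rail, and let go of it; then take it by its tail handle and tip it forward on the dock so that all three tins roll one after another into the channel. Set the tray back down flat on the dock, slide the cover fully shut, spill no tin and leave the colander, mug and mortar where they stand.

Things in the scene. Friction and masses are not known exactly. Their poses are not given: they have to be found in the camera images.
- rack: Fixed, rigid light-wood tin rack, 286 mm long: a dock (rack x -130 to -6 mm), then a mouth wall (x -6 to 0), then a channel (x 0 to 150, far end 156). About 112 mm wide. Origin on the table under the mouth wall's channel face, mid-width; x runs from dock to channel, z up.
- rack_dock (a point): Middle of the dock's flat top plate, 84 mm above the table, at rack x=-68 mm, y=0; plate spans x -130 to -6 mm, y -56 to +45 mm. The mouth wall's top stands 4 mm above the plate as a stop for the tray's front edge. Axes as the rack.
- rack_rail (a point): Guide rail: upright board along the whole dock on its +y side; this point is the middle of its inner face's top edge, at rack x=-68, y=+45 mm, 110 mm above the table (26 above the dock plate). Axes as the rack.
- rack_channel (a point): Middle of the channel floor (rack x=75 mm, y=0). Channel 150 x 80 mm inside; floor slopes from 28 mm high at the mouth to 12 mm at the far end, so tins roll to the far end. Only its first 66 mm is open above (filling window, when the cover is back); thin rods 76 mm high roof the rest. Flared cheeks by the window rise to 112 mm and guide tins in. Axes as the rack.
- cover (a joint): Wooden cover sliding over the filling window: 0 m shut, 0.064 m fully back (end stop), moving along the rack's +x, away from the dock. May start slightly ajar. Friction about 2 N, stays where left. A board on its front edge, top 123 mm above the table, stops tins flying over it.
- cover_handle (a point): Centre of the cover's grip ridge: 40 mm long (rack x), 14 mm thick (rack y), standing 30 mm above the cover's top, which is 87 mm above the table. This point is 103 mm above the table, at rack x = 95 mm + joint value, y = 0. Axes as the rack.
- tray_bail (a point): Middle of the tray's raised cross bar (carrying handle), 82 mm above its underside, over its balance point. Bar 12 mm thick (x), 12 high, 83 long (y), on two side posts; its underside clears the tins by 26 mm. Tray: x points to its open front, y across, z up.
- tray_tail (a point): Grip point of the tray's tail handle, a stub 45 mm long (tray x), 14 mm thick (y), 14 high, on the rear wall: 100 mm behind the cross bar, 22 mm above the tray's underside, 176 mm behind the front edge. Axes as the tray. With the tray on the dock the stub overhangs the dock's end, free below.
- tray_floor (a point): Middle of the tray's inside floor, straight under the cross bar, 5 mm above the underside. Floor's front edge 76 mm ahead, rear wall's outer face 75.5 mm behind. A 5 mm lip at the front holds the tins against small tilts; they start over it, pushing one another, at 13 to 21 degrees front-down, and 34 degrees empties the tray. Axes as the tray.
- tray: Loose aluminium tray, about 0.28 kg, 196 mm long with its tail, 83 mm wide, side walls 34 mm and rear wall 45 mm high, front open. Origin at the centre of its underside, 82 mm under the middle of the cross bar; x to the open front, z up.
- colander: Bystander, to be left alone: aluminium colander, 200 mm wide, 85 high. Origin at the centre of its underside.
- mug: Bystander, to be left alone: red enamel mug, 80 mm wide, 85 high. Origin at the centre of its underside.
- mortar: Bystander, to be left alone: white ceramic mortar with its pestle standing in it (one piece), 116 mm wide, 130 high. Origin at the centre of its underside.
- tin1_center (a point): Centre of one of three alike plain steel tins (closed cylinders, 45 mm diameter, 70 mm long, about 90 g). They start lying side by side crosswise in the tray; polished and slick (friction about 0.2), they roll and slide freely. Its y axis is the tin's axis; x and z turn as it rolls.
- tin2_center (a point): Centre of one of three alike plain steel tins (closed cylinders, 45 mm diameter, 70 mm long, about 90 g). They start lying side by side crosswise in the tray; polished and slick (friction about 0.2), they roll and slide freely. Its y axis is the tin's axis; x and z turn as it rolls.
- tin3_center (a point): Centre of one of three alike plain steel tins (closed cylinders, 45 mm diameter, 70 mm long, about 90 g). They start lying side by side crosswise in the tray; polished and slick (friction about 0.2), they roll and slide freely. Its y axis is the tin's axis; x and z turn as it rolls.
- tin1: The same tin as tin1_center; this origin lies on its wall and turns as it rolls: use the centre instead.
- tin2: The same tin as tin2_center; this origin lies on its wall and turns as it rolls: use the centre instead.
- tin3: The same tin as tin3_center; this origin lies on its wall and turns as it rolls: use the centre instead.
There are look-alikes about, which are no part of the job. Leave any pink or red look-alike of the tin3 alone.

How it is judged:
By the outcome, as a careful person would: the job done as asked, in the order asked, and still so for the second after the job is handed in, with the robot touching nothing.
It also fails if it takes over 72 s, if anything falls off the work surface, if the arm or the gripper's body presses on something with over 40 N, if the wrist force passes 120 N, or if a joint passes its speed limit or range.

ROBOT

A 7-joint arm with a two-finger parallel gripper is mounted at the origin on the work surface. World frame = base frame: x ahead of the robot, y to its left, z up, the work surface at z = 0. Lengths are in m, angles in degrees, forces in N, time in s.
With the tool pointing down it reaches from about 0.4 to 0.9 m from the base axis. Payload 5.6 kg.
Tool frame: the origin (TCP) lies at the very end of the fingers, on their centre line; the grasp point (between the pads) lies 19 mm behind it; z points along the fingers, x is the direction in which the jaws open and shut, and the axes are right-handed (so a half turn about z gives the same grasp; the last joint's range is limited). The gripper opens to 92 mm and grips with 3 to 60 N. Pads are 20 mm wide; open, the fingers measure 128 mm over their backs; the gripper's body (75 mm by 189 mm) begins 69 mm behind the grasp point.
Start: joints at [-76.031, 26.786, -0.665, 91.828, 0.344, 61.387, -3.226], TCP at [0.184, 0.623, 0.179] pointing down, gripper open.
Joint ranges: [-144.91, 144.91], [-17.63, 115.5], [-89.93, 88.59], [15.96, 139.68], [-74.01, 254.01], [8.47, 105.57], [-167.45, 167.45]. Speed limits (degrees/s): [147.25, 147.25, 180, 180, 180, 180, 180].

INTERFACE

Orientations are given as [roll, pitch, yaw] about the fixed x, y, z axes, in that order (R = Rz(yaw) Ry(pitch) Rx(roll)).
In Python, from rig import readout, optics, env gives the robot as it stands.
- The arm moves only by the tool apply_moves, never from a script. Its argument "rows" is text: rows parted by semicolons, each of 6 numbers parted by spaces: the shift along the tool's x, y, z in cm, then the turn, a rotation vector about the tool's x, y, z in degrees. In form: x y z ax ay az; .... A call has exactly 5 rows; each row shifts and turns the commanded pose from where the row before left it, along the tool's axes as they then stand; what a row does not reach is not made up. A row lasts 1/12 s, in which the tool goes at most 41.7 mm and 7.16 degrees, less where a joint would pass 70% of its speed; a pose out of reach is approached as far as the arm can. A call with a gripper value outside its range is refused whole. "claw" is the opening, from 0 (shut) to 1 (fully open), set as the call begins (left out, the last holds). The fingers move at their own pace and stop on an object; "squeeze" is the grip in N (left out, the last holds). Time passes only in rows, so rows that do not move let the fingers close, or fill a call up. It gives the time, the measured TCP pose, the force and the opening at its end, in the units of the state.
- readout.read_state(): the state, without advancing time (a new reading comes with each control period).
- optics.get_image(name): name is "scene" or "top" or "wrist"; returns (picture, depth): 384x512x3 uint8, red, green, blue; 384x512 float32, m along the optical axis (not along the pixel's ray), 0 where there is no reading.
- optics.camera_params(name): a dict with "camera_matrix" (3x3 intrinsics, pixels), "extrinsics" (4x4, takes a point from camera to world coordinates); the wrist camera has in their place "mount" (4x4, takes a point from camera to tool coordinates, whose origin is the TCP and whose axes are the tool frame's). Camera axes: x right, y up, looking along -z (the intrinsics and any distortion apply to the point x, -y, -z); pixel columns grow to the right and rows downward; lengths in m; the calibration is good to about 2 mm. A picture is of the moment at which its call begins: read the wrist's pose just before it. camera_params takes no time and is no camera call.
- env.sign_off(): hands the job in, once; it reports no verdict.
The state is a dict: "t": time; "joints": joint angles; "qvel": joint speeds; "joint_torque": joint torques, N m; "tcp_pos": TCP position; "ee_rot": TCP orientation; "wrist_force": force on the tool from outside, world axes, zero at the start; "torque": the same for the moment, N m; "gripper_width": opening from 0.0 (shut) to 1.0 (fully open).
Only numpy, scipy, OpenCV 4.12 (cv2) and the standard library are available. Lean on these libraries where they do the work, as an engineer would, in place of code of your own. Each camera call takes 0.05 s, during which the arm holds its last target. There are 200 camera calls.

## Working session

There is one attempt and no reset: what is moved stays moved. The work goes in short steps, Python scripts to look and compute and a tool call to move; the robot and the scene stay as the last step left them, time stands still between calls to the robot, and variables do not carry over. Pictures are saved under pics/ and viewed, about 8 in all and at most 12, crops included, and the job is handed in when it is done.

Besides the shell and the picture viewer there is one more tool, called after ">>>" as name(argument=value, ...) on one line, values as JSON. apply_moves: Moves the arm, as the interface text tells. Its arguments: {"type":"object","properties":{"rows":{"type":"string"},"claw":{"type":"number"},"squeeze":{"type":"number"}},"required":["rows"]}

```bash
ls; mkdir -p pics; cat > h.py <<'E'
import numpy as np,cv2
from rig import readout,optics,env
from scipy.spatial.transform import Rotation as R
def T():
    s=readout.read_state(); M=np.eye(4); M[:3,:3]=R.from_euler('xyz',s['ee_rot'],degrees=True).as_matrix(); M[:3,3]=s['tcp_pos']; return M
def grab(n,tag):
    M=T(); im,d=optics.get_image(n); p=optics.camera_params(n)
    E=M@p['mount'] if n=='wrist' else p['extrinsics']
    cv2.imwrite(f'pics/{tag}.png',im[:,:,::-1]); np.savez(f'pics/{tag}.npz',im=im,d=d,K=p['camera_matrix'],E=E)
    print({k:v for k,v in p.items() if k not in('camera_matrix','extrinsics','mount')})
    return im,d
def cloud(tag):
    z=np.load(f'pics/{tag}.npz'); d=z['d'];K=z['K'];E=z['E']
    v,u=np.mgrid[:d.shape[0],:d.shape[1]]
    P=np.stack([(u-K[0,2])/K[0,0]*d,-(v-K[1,2])/K[1,1]*d,-d,np.ones_like(d)],-1)
    W=P@np.array(E).T; W=W[...,:3]; W[d==0]=np.nan; return W,z['im']
def proj(tag,p):
    z=np.load(f'pics/{tag}.npz');K=z['K'];c=np.linalg.inv(z['E'])@np.append(p,1)
    return K[0,0]*c[0]/-c[2]+K[0,2], K[1,1]*-c[1]/-c[2]+K[1,2]
E
python3 - <<'E'
from h import *
print(readout.read_state())
grab('scene','s0');grab('top','t0')
a=cv2.imread('pics/s0.png');b=cv2.imread('pics/t0.png')
print(optics.camera_params('top'))
E
```

```text
pics
{'t': 0.0, 'joints': array([-76.03262748,  26.83709197,  -0.66687197,  91.88039055,
         0.34450897,  61.38791047,  -3.22538809]), 'qvel': array([ 0.01209878,  0.04683656,  0.02136016, -0.10402021,  0.00566093,
       -0.01450385, -0.0139398 ]), 'joint_torque': array([ 5.26464282e-04, -5.20582187e+01, -1.24661103e-02, -2.43755436e+01,
       -5.66606002e-02,  1.72417564e-02,  1.58346879e-04]), 'tcp_pos': array([0.18372868, 0.62280871, 0.17773191]), 'ee_rot': array([1.79993102e+02, 1.03171669e-01, 7.35678079e+01]), 'wrist_force': array([-0.14016262,  0.05839018,  0.17592881]), 'torque': array([-0.02299537,  0.04216985, -0.01647983]), 'gripper_width': 1.0019739576664255}
{}
{}
{'camera_matrix': array([[361.91301006,   0.        , 255.89609722],
       [  0.        , 361.91301006, 194.37298272],
       [  0.        ,   0.        ,   1.        ]]), 'extrinsics': array([[ 2.85032297e-02,  9.91641621e-01, -1.25835056e-01,
         2.90494529e-01],
       [-9.99593520e-01,  2.83521940e-02, -2.99144081e-03,
        -4.19501222e-02],
       [ 6.01262696e-04,  1.25869172e-01,  9.92046667e-01,
         1.03049454e+00],
       [ 0.00000000e+00,  0.00000000e+00,  0.00000000e+00,
         1.00000000e+00]])}
```

View pics/t0.png

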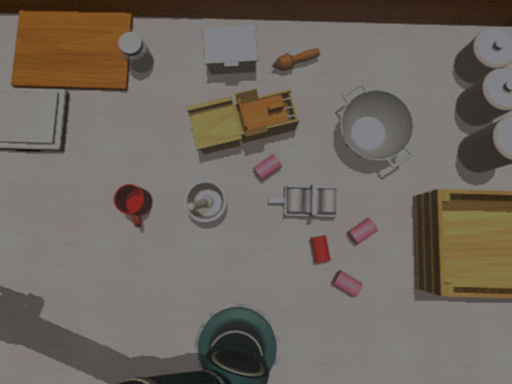

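View pics/s0.png

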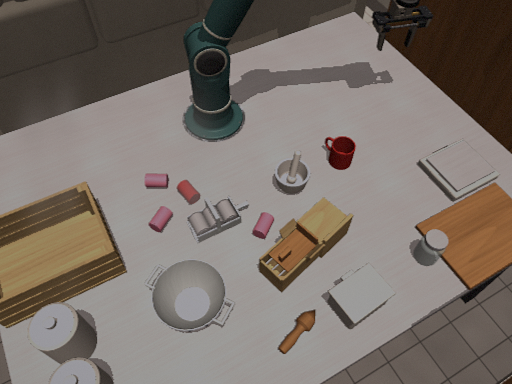

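Top view: the tray is at (310,201), its tail pointing left (272,201). The rack is at (245,120), with the dock at left and the cover at right. Pink/red look-alike tins lie at (267,167), (363,231), (320,249) and (347,284); the steel tins in the tray are the ones to use. Next I'll look at an enlarged crop.

```bash
python3 - <<'E'
from h import *
W,im=cloud('t0')
c=cv2.imread('pics/t0.png')[80:230,180:350]
cv2.imwrite('pics/c0.png',cv2.resize(c,None,fx=4,fy=4,interpolation=cv2.INTER_CUBIC))
# tops: bail band and others
def show(n,zlo,zhi,u0,u1,v0,v1):
    S=W[v0:v1,u0:u1]; m=(S[...,2]>zlo)&(S[...,2]<zhi); P=S[m]
    if len(P)<5: print(n,len(P));return
    r=cv2.minAreaRect((P[:,:2]*1000).astype(np.float32)); print(n,len(P),P.mean(0).round(4),r)
show('bail',.078,.1,275,345,180,225)
show('traywalls',.02,.06,262,345,180,225)
show('tray all',.012,.1,262,345,180,225)
show('rack all',.05,.14,185,305,80,160)
show('dock plate',.078,.091,185,250,80,160)
show('high',.105,.14,185,305,80,160)
show('table',-.02,.01,200,340,150,230)
np.set_printoptions(linewidth=250)
print((W[84:160:3,184:302:3,2]*1000).round())
E
```

```text
bail 165 [ 0.4014 -0.1913  0.0876] ((403.1368103027344, -191.0946807861328), (81.30493927001953, 12.558401107788086), 0.35472944378852844)
traywalls 1418 [ 0.4025 -0.1786  0.0422] ((405.2372741699219, -157.25836181640625), (212.4103240966797, 92.97472381591797), 85.56160736083984)
tray all 1630 [ 0.4016 -0.1802  0.0465] ((405.1510925292969, -158.3684844970703), (214.63720703125, 92.97472381591797), 85.56160736083984)
rack all 4285 [0.6178 0.0119 0.0886] ((620.348388671875, 2.10589599609375), (120.80320739746094, 286.1834411621094), 15.606106758117676)
dock plate 1996 [0.598  0.0683 0.085 ] ((599.6708984375, 57.03391647338867), (104.2218246459961, 170.3929443359375), 14.984326362609863)
high 543 [0.6378 0.0167 0.113 ] ((642.4893188476562, 23.919342041015625), (231.70709228515625, 128.26951599121094), 67.13735961914062)
table 8149 [ 4.433e-01 -7.590e-02  3.000e-04] ((438.459716796875, -78.03150939941406), (230.4788360595703, 405.63836669921875), 1.6474989652633667)
[[ 4.  2.  0. ...  1.  2.  1.]
 [-1.  0.  1. ...  2. -1.  0.]
 [-0.  2.  1. ...  0.  2.  2.]
 ...
 [-2. -1.  4. ... -3. -1. -3.]
 [ 1.  2. -2. ... -3. -0.  1.]
 [-0. -3. -0. ...  0.  2. -2.]]
```

View pics/c0.png

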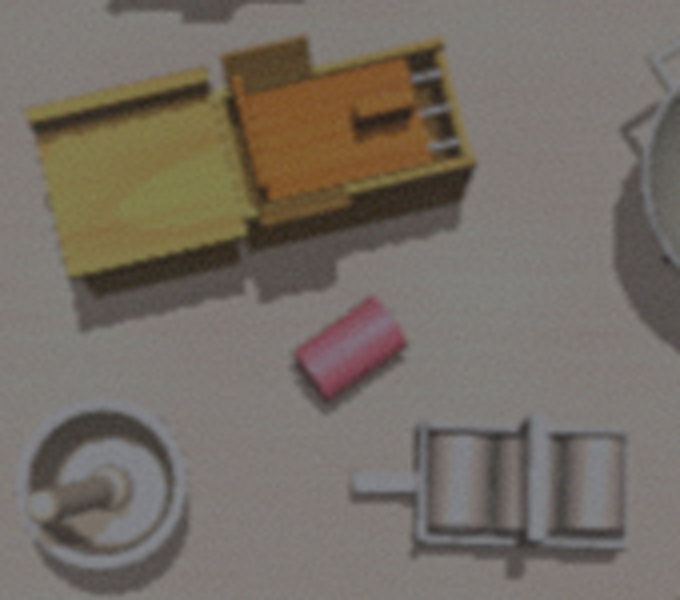

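```bash
python3 - <<'E'
from h import *
W,im=cloud('t0')
S=W[80:160,183:305]; P=S[(S[...,2]>.07)&(S[...,2]<.14)]
def toR(P,yaw,o):
    c,s=np.cos(yaw),np.sin(yaw); d=P[:,:2]-o; return d@np.array([[c,-s],[s,c]])
# rail line: crop px (30..210,70..125)/4
r0=W[80+15:80+32,180+7:180+52]; rp=r0[(r0[...,2]>.104)&(r0[...,2]<.117)]
l=cv2.fitLine((rp[:,:2]*1000).astype(np.float32),cv2.DIST_HUBER,0,.01,.01).ravel(); print('rail',len(rp),l,np.degrees(np.arctan2(l[1],l[0])),rp.mean(0))
o=np.array([.62,0.0])
for yd in (-75,):
    Q=toR(P,np.radians(yd),o)*1000; z=P[:,2]*1000
    H=np.full((40,75),np.nan)
    for i in range(40):
        for j in range(75):
            m=(abs(Q[:,1]-(i-20)*4)<2)&(abs(Q[:,0]-(j-37)*4.)<2)
            if m.any(): H[i,j]=np.median(z[m])
    print('cols x from',-37*4)
    for i in range(39,-1,-1): print((i-20)*4,' '.join('...' if np.isnan(a) else '%3d'%a for a in H[i]))
E
```

```text
rail 212 [ 2.7699685e-01 -9.6087080e-01  6.4561395e+02  9.2504684e+01] -73.918945 [0.64618091 0.09191874 0.10983815]
cols x from -148
76 ... ... ... ... ... ... ... ... ... ... ... ... ... ... ... ... ... ... ... ... ... ... ... ... ... ... ... ... ... ... ... ... ... ... ... ... ... ... ... ... ... ... ... ... ... ... ... ... ... ... ... ... ... ... ... ... ... ... ... ... ... ... ... ... ... ... ... ... ... ... ... ... ... ... ...
72 ... ... ... ... ... ... ... ... ... ... ... ... ... ... ... ... ... ... ... ... ... ... ... ... ... ... ... ... ... ... ... ... ... ... ... ... ... ... ... ... ... ... ... ... ... ... ... ... ... ... ... ... ... ... ... ... ... ... ... ... ... ... ... ... ... ... ... ... ... ... ... ... ... ... ...
68 ... ... ... ... ... ... ... ... ... ... ... ... ... ... ... ... ... ... ... ... ... ... ... ... ... ... ... ... ... ... ... ... ... ... ... ... ... ... ... ... ... ... ... ... ... ... ... ... ... ... ... ... ... ... ... ... ... ... ... ... ... ... ... ... ... ... ... ... ... ... ... ... ... ... ...
64 ... ... ... ... ... ... ... ... ... ... ... ... ... ..
[... 10468 characters left out ...]
 ... ... ... ... ... ... ... ... ... ... ... ... ... ... ... ... ... ... ... ... ... ... ...
-76 ... ... ... ... ... ... ... ... ... ... ... ... ... ... ... ... ... ... ... ... ... ... ... ... ... ... ... ... ... ... ... ... ... ... ... ... ... ... ... ... ... ... ... ... ... ... ... ... ... ... ... ... ... ... ... ... ... ... ... ... ... ... ... ... ... ... ... ... ... ... ... ... ... ... ...
-80 ... ... ... ... ... ... ... ... ... ... ... ... ... ... ... ... ... ... ... ... ... ... ... ... ... ... ... ... ... ... ... ... ... ... ... ... ... ... ... ... ... ... ... ... ... ... ... ... ... ... ... ... ... ... ... ... ... ... ... ... ... ... ... ... ... ... ... ... ... ... ... ... ... ... ...
```

>>> apply_moves(rows="0 0 -0.5 0 0 5.86;0 0 -0.5 0 0 5.86;0 0 -0.5 0 0 5.86;0 0 -0.5 0 0 5.86;0 0 -0.5 0 0 5.86", claw=0.55)

```text
t: 0.52
tcp_pos: [0.1839, 0.623, 0.2034]
ee_rot: [180.0, 0.1, 44.0]
wrist_force: [0.2, 0.3, 0.6]
gripper_width: 0.66
```

>>> apply_moves(rows="0 0 -0.5 0 0 5.86;0 0 -0.5 0 0 5.86;0 0 -0.5 0 0 5.86;0 0 -0.5 0 0 5.86;0 0 -0.5 0 0 5.86")

```text
t: 0.93
tcp_pos: [0.1838, 0.6231, 0.2284]
ee_rot: [179.9, 0.0, 14.7]
wrist_force: [-0.7, 0.4, 0.1]
gripper_width: 0.55
```

>>> apply_moves(rows="1.04 3.2 0 0 0 0;1.04 3.2 0 0 0 0;1.04 3.2 0 0 0 0;1.04 3.2 0 0 0 0;1.04 3.2 0 0 0 0")

```text
t: 1.35
tcp_pos: [0.2759, 0.4806, 0.2283]
ee_rot: [180.0, 0.0, 15.0]
wrist_force: [0.8, -0.1, -0.1]
gripper_width: 0.544
```

>>> apply_moves(rows="1.04 3.2 0 0 0 0;1.04 3.2 0 0 0 0;1.04 3.2 0 0 0 0;1.04 3.2 0 0 0 0;1.04 3.2 0 0 0 0")

```text
t: 1.77
tcp_pos: [0.3674, 0.3394, 0.2285]
ee_rot: [180.0, 0.0, 15.0]
wrist_force: [0.7, 1.5, 0.3]
gripper_width: 0.549
```

>>> apply_moves(rows="1.04 3.2 0 0 0 0;1.04 3.2 0 0 0 0;1.04 3.2 0 0 0 0;1.04 3.2 0 0 0 0;1.04 3.2 0 0 0 0")

```text
t: 2.18
tcp_pos: [0.4589, 0.1984, 0.2286]
ee_rot: [-180.0, 0.0, 15.0]
wrist_force: [0.2, 0.1, 0.2]
gripper_width: 0.547
```

>>> apply_moves(rows="1.04 3.2 0 0 0 0;1.04 3.2 0 0 0 0;1.04 3.2 0 0 0 0;1.04 3.2 0 0 0 0;1.04 3.2 0 0 0 0")

```text
t: 2.6
tcp_pos: [0.5505, 0.0574, 0.2285]
ee_rot: [-180.0, 0.0, 15.0]
wrist_force: [0.2, 0.9, -0.1]
gripper_width: 0.55
```

>>> apply_moves(rows="1.04 3.2 0 0 0 0;1.04 3.2 0 0 0 0;1.04 3.2 0 0 0 0;1.04 3.2 0 0 0 0;1.04 3.2 0 0 0 0")

```text
t: 3.02
tcp_pos: [0.6421, -0.0835, 0.2282]
ee_rot: [-180.0, 0.0, 15.0]
wrist_force: [0.6, 0.4, 1.3]
gripper_width: 0.549
```

Motion is accurate. I'll look with the wrist camera.

```bash
python3 - <<'E'
from h import *
grab('wrist','w1')
W,im=cloud('w1')
z=W[...,2]; S=W.reshape(-1,3); P=S[(S[:,2]>.108)&(S[:,2]<.122)]
print(len(P)); 
o=np.array([.6159,.0142]);c,s=np.cos(np.radians(-75)),np.sin(np.radians(-75))
Q=(P[:,:2]-o)@np.array([[c,-s],[s,c]])*1000
m=(Q[:,0]>70)&(abs(Q[:,1])<20); q=Q[m]
print(m.sum(),np.percentile(q,[1,3,50,97,99],axis=0),cv2.minAreaRect(q.astype(np.float32)))
im=cv2.imread('pics/w1.png')
for p in [(0,45,.110),(-130,45,.110),(-6,-56,.084),(0,-40,.088),(156,-46,.085),(156,46,.085),(101.8,0,.117)]:
    w=np.append(o+np.array([[c,-s],[s,c]])@p[:2]*1e-3,p[2]); u=proj('w1',w); print(p,u)
    cv2.drawMarker(im,tuple(int(round(a)) for a in u),(255,0,0),0,10)
cv2.imwrite('pics/w1m.png',im)
E
```

```text
{}
2098
395 [[ 84.59335552  -4.87438827]
 [ 84.83665196  -4.83345657]
 [102.96109391   2.37047129]
 [122.66978318   8.46715691]
 [124.01583273   8.50327955]] ((104.42778778076172, 1.814551830291748), (39.999122619628906, 13.41845417022705), 0.01518990471959114)
(0, 45, 0.11) (np.float64(295.63730638719477), np.float64(92.06000035612445))
(-130, 45, 0.11) (np.float64(299.98020901658015), np.float64(-42.524614871644246))
(-6, -56, 0.084) (np.float64(210.2275738617978), np.float64(89.45086259103327))
(0, -40, 0.088) (np.float64(223.05615231236695), np.float64(94.25872529912633))
(156, -46, 0.085) (np.float64(222.22769163897584), np.float64(215.58375625893083))
(156, 46, 0.085) (np.float64(289.8589466605404), np.float64(215.5871406488316))
(101.8, 0, 0.117) (np.float64(255.99998316510798), np.float64(181.24620097321605))
```

View pics/w1m.png

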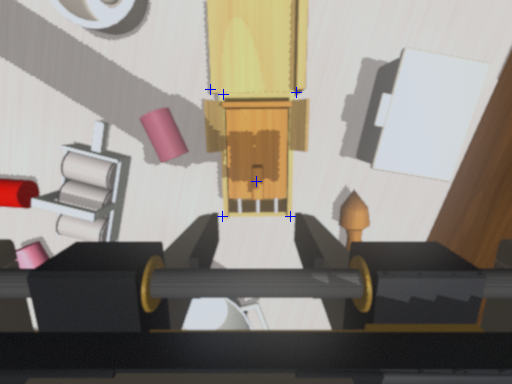

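The picture confirms it: handle at about (256,181), rack axes as modelled, yaw -75°, with my rack estimate about 1.5–2 mm too low in y. Next: grasp the handle.

>>> apply_moves(rows="0.17 0.3 2.5 0 0 0;0 0 3 0 0 0;0 0 3 0 0 0;0 0 3 0 0 0;0 0 2 0 0 0")

```text
t: 3.48
tcp_pos: [0.6421, -0.0841, 0.0903]
ee_rot: [-179.9, 0.2, 15.0]
wrist_force: [-0.2, 1.0, 0.2]
gripper_width: 0.545
```

>>> apply_moves(rows="0 0 0 0 0 0;0 0 0 0 0 0;0 0 0 0 0 0;0 0 0 0 0 0;0 0 0 0 0 0", claw=0, squeeze=20)

```text
t: 3.9
tcp_pos: [0.6453, -0.0848, 0.0955]
ee_rot: [180.0, -0.2, 15.0]
wrist_force: [-0.5, -0.6, -0.4]
gripper_width: 0.211
```

>>> apply_moves(rows="0 1 0 0 0 0;0 1 0 0 0 0;0 1 0 0 0 0;0 1 0 0 0 0;0 1 0 0 0 0")

```text
t: 4.32
tcp_pos: [0.6572, -0.135, 0.0938]
ee_rot: [180.0, -0.0, 14.9]
wrist_force: [-0.3, -0.4, -0.5]
gripper_width: 0.006
```

The fingers were slow and closed past the handle. I'll reopen, go back and wait longer.

>>> apply_moves(rows="0 0 0 0 0 0;0 0 0 0 0 0;0 0 0 0 0 0;0 0 0 0 0 0;0 0 0 0 0 0", claw=0.5)

```text
t: 4.73
tcp_pos: [0.657, -0.1322, 0.0936]
ee_rot: [-180.0, -0.0, 15.0]
wrist_force: [-0.2, -0.1, 0.0]
gripper_width: 0.347
```

>>> apply_moves(rows="0 0 0 0 0 0;0 -1.3 0 0 0 0;0 -1.3 0 0 0 0;0 -1.2 0 0 0 0;0 -1.2 0 0 0 0")

```text
t: 5.15
tcp_pos: [0.6436, -0.0822, 0.0936]
ee_rot: [-179.9, 0.0, 15.0]
wrist_force: [-0.3, 0.1, -0.5]
gripper_width: 0.502
```

>>> apply_moves(rows="0 0 0 0 0 0;0 0 0 0 0 0;0 0 0 0 0 0;0 0 0 0 0 0;0 0 0 0 0 0", claw=0)

```text
t: 5.57
tcp_pos: [0.6441, -0.0857, 0.0938]
ee_rot: [180.0, -0.0, 14.9]
wrist_force: [0.6, 0.2, -0.9]
gripper_width: 0.158
```

>>> apply_moves(rows="0 0 0 0 0 0;0 0 0 0 0 0;0 0 0 0 0 0;0 0 0 0 0 0;0 0 0 0 0 0")

```text
t: 5.98
tcp_pos: [0.6441, -0.0849, 0.0937]
ee_rot: [-180.0, -0.0, 15.0]
wrist_force: [0.8, -0.0, -0.4]
gripper_width: 0.004
```

```bash
python3 - <<'E'
from h import *
grab('top','t1')
W,im=cloud('t1')
S=W.reshape(-1,3); P=S[(S[:,2]>.110)&(S[:,2]<.122)]
o=np.array([.6174,.0146]);c,s=np.cos(np.radians(-75)),np.sin(np.radians(-75))
Q=(P[:,:2]-o)@np.array([[c,-s],[s,c]])*1000
m=(Q[:,0]>40)&(Q[:,0]<220)&(abs(Q[:,1])<30);q=Q[m]
print(m.sum(),np.percentile(q,[1,3,50,97,99],axis=0) if m.any() else 0)
a=cv2.imread('pics/t1.png')[80:180,190:320]
grab('scene','s1'); b=cv2.imread('pics/s1.png')[190:300,240:370]
a=cv2.resize(a,(520,400),interpolation=2);b=cv2.resize(b,(473,400),interpolation=2)
cv2.imwrite('pics/c1.png',cv2.resize(np.hstack([a,b]),None,fx=.8,fy=.8))
E
```

```text
{}
25 [[ 81.89810447  -6.85588242]
 [ 82.51328447  -6.81733881]
 [ 88.68394557  -3.91022614]
 [119.77317665   3.13381653]
 [120.18890346   3.97749603]]
{}
```

View pics/c1.png

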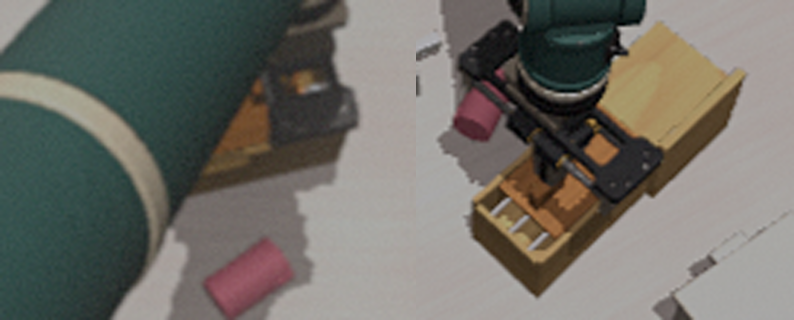

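```bash
python3 - <<'E'
from h import *
print(readout.read_state()['gripper_width'])
grab('wrist','w2')
print(proj('w2',T()[:3,3]))
a=cv2.imread('pics/w2.png')[130:384,130:382]
b=cv2.imread('pics/s1.png')[225:290,255:325]
cv2.imwrite('pics/c2.png',np.hstack([cv2.resize(a,(400,400)),cv2.resize(b,(400,400),interpolation=2)]))
E
```

```text
0.00335231040203535
{}
(np.float64(255.86215412698624), np.float64(208.40197313612452))
```

View pics/c2.png

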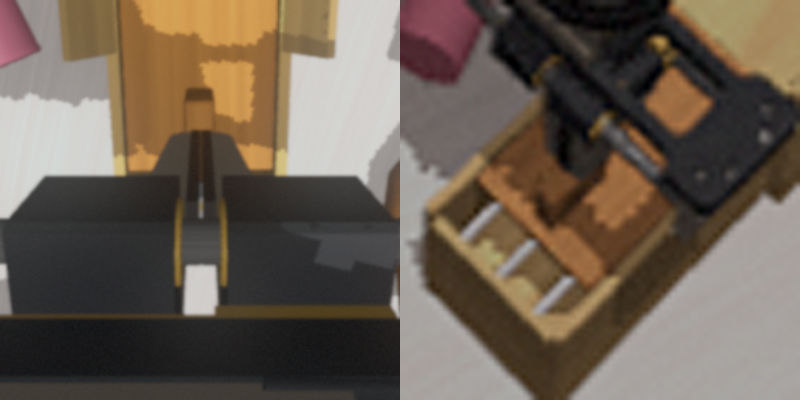

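>>> apply_moves(rows="0 0.4 0 0 0 0;0 0.4 0 0 0 0;0 0.4 0 0 0 0;0 0.4 0 0 0 0;0 0.4 0 0 0 0")

```text
t: 6.55
tcp_pos: [0.6494, -0.1048, 0.0937]
ee_rot: [180.0, -0.0, 14.9]
wrist_force: [-0.2, 0.2, 0.5]
gripper_width: 0.002
```

```bash
python3 - <<'E'
from h import *
print(readout.read_state())
grab('wrist','w3')
a=cv2.imread('pics/w3.png')[60:314,130:382]
b=cv2.imread('pics/w2.png')[60:314,130:382]
cv2.imwrite('pics/c3.png',np.hstack([cv2.resize(b,(400,400)),cv2.resize(a,(400,400),interpolation=2)]))
E
```

```text
{'t': 6.55, 'joints': array([-15.8802856 ,  35.26021071,  31.53587916,  96.21353133,
       -21.69832865,  54.71490285,  38.62059272]), 'qvel': array([ 4.50355587,  1.72193461, -0.07623197, -2.97339034, -0.46541537,
        1.40130779,  3.75409076]), 'joint_torque': array([-4.63626366e-01, -5.28982830e+01,  8.47411662e+00, -2.09028500e+01,
       -2.13495630e-02,  3.63525935e-02, -7.02381483e-02]), 'tcp_pos': array([ 0.6493569 , -0.1047967 ,  0.09372616]), 'ee_rot': array([ 1.79989121e+02, -2.64355177e-03,  1.49438398e+01]), 'wrist_force': array([-0.24438838,  0.21454678,  0.47731165]), 'torque': array([-0.07478585,  0.03391457, -0.0098103 ]), 'gripper_width': 0.0023179309201240422}
{}
```

View pics/c3.png

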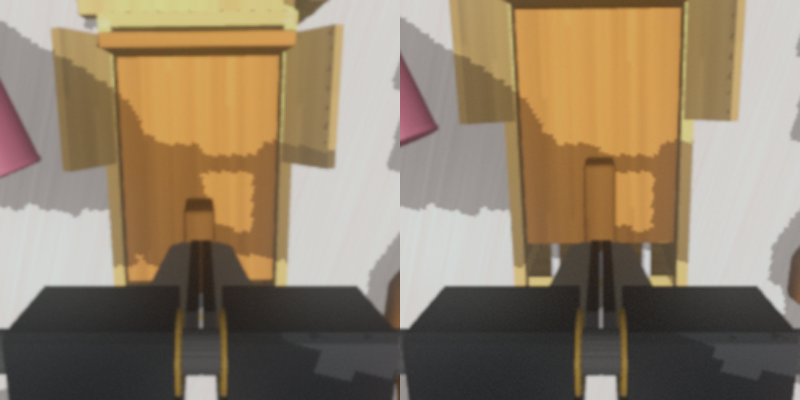

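```bash
python3 - <<'E'
from h import *
np.set_printoptions(linewidth=220,suppress=True)
o=np.array([.6174,.0146]);c,s=np.cos(np.radians(-75)),np.sin(np.radians(-75));A=np.array([[c,-s],[s,c]])
for t in('w2','w3'):
    W,im=cloud(t)
    z=np.load(f'pics/{t}.npz')
    Q=W.copy(); Q[...,:2]=(W[...,:2]-o)@A
    Q=(Q*1000).round()
    print(t)
    for v in range(180,262,4):
        print(v,' '.join('%d,%d,%d'%tuple(np.nan_to_num(Q[v,u],nan=-999)) for u in (228,240,248,252,256,260,264,272,284)))
E
```

```text
w2
180 81,-22,87 81,-13,88 81,-6,88 81,-3,87 81,0,88 81,3,87 81,7,86 81,13,87 81,23,87
184 84,-22,87 84,-13,89 85,-6,86 84,-3,88 84,0,87 84,3,88 85,7,86 84,13,87 84,23,87
188 88,-22,87 88,-13,87 85,-6,98 85,-3,100 85,0,100 85,3,100 86,6,96 88,13,87 88,23,87
192 91,-23,86 91,-13,87 85,-6,112 85,-3,113 85,0,112 85,3,113 85,6,111 91,13,87 91,23,87
196 94,-23,87 95,-13,86 86,-5,117 87,-3,116 87,0,116 87,3,116 86,6,117 94,13,87 94,23,87
200 98,-23,86 98,-13,87 90,-5,117 89,-3,118 90,0,117 89,3,118 90,6,116 98,13,88 98,23,87
204 101,-23,87 101,-13,87 92,-5,117 92,-3,118 92,0,118 92,3,117 93,6,116 102,13,85 101,23,88
208 105,-23,87 105,-13,87 95,-5,118 95,-3,116 95,0,117 96,3,116 95,6,118 104,13,88 105,23,87
212 108,-23,87 108,-13,87 98,-6,117 94,-2,129 94,0,130 94,3,129 98,6,118 108,13,86 108,23,87
216 111,-23,87 95,-10,136 95,-5,136 94,-2,139 94,0,138 94,3,138 95,5,135 95,10,136 112,23,87
220 115,-23,88 95,-10,144 95,-5,144 94,-2,146 94,0,145 94,3,146 94,5,144 95,10,143 115,24,86
224 118,-23,87 94,-9,153 94,-4,152 94,-2,151 94,0,153 94,2,153 94,5,151 94,10,151 119,24,87
228 122,-23,87 94,
[... 2140 characters left out ...]
115,4,165 115,9,164 115,15,165
236 115,-14,170 115,-8,169 114,-4,171 115,-2,170 115,0,170 115,2,169 115,4,170 114,8,170 114,14,171
240 115,-14,175 115,-8,174 114,-4,176 115,-2,174 115,0,174 115,2,175 115,4,175 115,8,175 115,14,175
244 94,-8,225 93,-5,226 115,-4,180 115,-2,179 115,0,178 114,2,180 115,4,179 93,5,226 93,8,227
248 94,-8,228 94,-5,227 115,-4,184 115,-2,184 115,0,183 115,2,183 115,4,184 94,5,228 93,8,229
252 94,-8,230 93,-4,231 115,-3,188 114,-2,189 115,0,188 114,2,189 115,4,187 93,5,231 93,8,231
256 94,-7,233 94,-4,233 115,-3,192 114,-2,192 116,0,189 115,2,192 115,4,192 94,5,233 94,8,233
260 94,-7,235 93,-4,236 116,-3,193 116,-2,193 118,0,190 116,2,193 117,4,192 95,4,233 93,7,237
```

```bash
python3 - <<'E'
from h import *
z=np.load('pics/w1.npz'); p=optics.camera_params('wrist')
for t in('w1','w2','w3'):
    z=np.load(f'pics/{t}.npz'); d=z['d'];K=z['K'];M=z['E']@np.linalg.inv(p['mount'])
    W,im=cloud(t); L=((W-M[:3,3])@M[:3,:3])*1000   # tool coords
    m=(L[...,2]>-120)&(L[...,2]<20)&(abs(L[...,0])<70)&(abs(L[...,1])<60)&(d>0)
    P=L[m]; print(t,M[:3,3].round(4))
    for a in range(-60,20,6):
        q=P[(P[:,2]>a)&(P[:,2]<=a+6)]
        if len(q): print(a,len(q),q.min(0).round(),q.max(0).round(), 'x inner',np.abs(q[:,0]).min().round(1))
print(p)
E
```

```text
w1 [ 0.6421 -0.0835  0.2282]
-60 271 [-38.  -9. -60.] [ 39.  12. -54.] x inner 24.7
-54 227 [-37.  -9. -54.] [ 38.  12. -48.] x inner 24.7
-48 201 [-37.  -9. -48.] [ 38.  11. -42.] x inner 24.6
-42 157 [-36.  -9. -42.] [ 37.  11. -36.] x inner 24.6
-36 8 [-28.  -9. -36.] [ 29.   8. -35.] x inner 24.8
w2 [ 0.6441 -0.0848  0.0937]
-60 161 [-13.  -9. -60.] [ 14.  -8. -54.] x inner 0.1
-54 140 [-13.  -9. -54.] [ 14.  -8. -48.] x inner 0.1
-48 122 [-12. -10. -48.] [ 13.  -8. -42.] x inner 0.1
-42 85 [-12.  -9. -42.] [ 13.  -7. -36.] x inner 0.1
-36 5 [ -3.  -9. -36.] [  4.  -8. -35.] x inner 0.5
-30 50 [ -6. -17. -25.] [  6.  -4. -24.] x inner 0.6
-24 708 [-60. -60. -24.] [ 59.  -3. -18.] x inner 0.1
-18 727 [-61. -60. -18.] [ 60. -16. -12.] x inner 0.1
-12 531 [-53. -60. -12.] [ 52. -17.  -6.] x inner 0.1
-6 463 [-50. -60.  -6.] [ 48. -17.  -0.] x inner 0.1
0 2746 [-46. -60.   0.] [46. 30.  6.] x inner 0.1
6 7474 [-47. -59.   6.] [46. 32. 12.] x inner 0.1
12 192 [-41. -60.  12.] [40. 34. 18.] x inner 39.2
18 3 [40. 33. 19.] [40. 35. 19.] x inner 40.3
w3 [ 0.6494 -0.1048  0.0937]
-60 161 
[... 550 characters left out ...]
[47. 30.  6.] x inner 0.1
6 6412 [-46. -59.   6.] [47. 32. 12.] x inner 0.1
12 570 [-41. -60.  12.] [41. 34. 18.] x inner 22.4
18 40 [-40.  12.  18.] [41. 30. 20.] x inner 27.6
{'camera_matrix': array([[270.22512138,   0.        , 256.12638913],
       [  0.        , 270.22512138, 190.74627639],
       [  0.        ,   0.        ,   1.        ]]), 'mount': array([[ 9.99999998e-01, -6.19227678e-05, -1.38246474e-05,
         2.00690974e-04],
       [-6.34371599e-05, -9.71937575e-01, -2.35238912e-01,
        -6.43826115e-02],
       [ 1.12995028e-06,  2.35238913e-01, -9.71937577e-01,
        -2.06174316e-01],
       [ 0.00000000e+00,  0.00000000e+00,  0.00000000e+00,
         1.00000000e+00]])}
```

The wrist depth shows the real fingertips end about 35 mm behind the reported TCP (tip plane at tool z = -35 mm). The heights it gives for the scene are right, so the fingers closed above the handle. I'll use true tip = TCP - 35.5 mm from here on.

>>> apply_moves(rows="0 -0.5 0 0 0 0;0 -0.5 0 0 0 0;0 -0.5 0 0 0 0;0 -0.45 0 0 0 0;0 0 0 0 0 0", claw=0.5)

```text
t: 7.02
tcp_pos: [0.644, -0.0829, 0.0936]
ee_rot: [-179.9, 0.0, 15.1]
wrist_force: [0.3, 0.0, 0.6]
gripper_width: 0.345
```

>>> apply_moves(rows="0 0 0 0 0 0;0 0 1 0 0 0;0 0 1 0 0 0;0 0 1 0 0 0;0 0 0.7 0 0 0")

```text
t: 7.43
tcp_pos: [0.6431, -0.0853, 0.0546]
ee_rot: [-180.0, 0.1, 14.9]
wrist_force: [-0.5, 0.4, 1.3]
gripper_width: 0.497
```

>>> apply_moves(rows="0 0 0 0 0 0;0 0 0 0 0 0;0 0 0 0 0 0;0 0 0 0 0 0;0 0 0 0 0 0", claw=0, squeeze=25)

```text
t: 7.85
tcp_pos: [0.6442, -0.0854, 0.0572]
ee_rot: [180.0, -0.0, 15.0]
wrist_force: [-9.7, -3.1, 4.1]
gripper_width: 0.161
```

>>> apply_moves(rows="0 0 0 0 0 0;0 0 0 0 0 0;0 0 0 0 0 0;0 0 0 0 0 0;0 0 0 0 0 0")

```text
t: 8.27
tcp_pos: [0.6438, -0.0856, 0.0571]
ee_rot: [-180.0, 0.0, 15.0]
wrist_force: [-5.3, -1.3, 5.7]
gripper_width: 0.148
```

>>> apply_moves(rows="0 1 0 0 0 0;0 1 0 0 0 0;0 1 0 0 0 0;0 1 0 0 0 0;0 0.8 0 0 0 0")

```text
t: 8.68
tcp_pos: [0.6566, -0.1316, 0.0571]
ee_rot: [-179.9, -0.0, 15.0]
wrist_force: [-3.5, 1.7, 6.2]
gripper_width: 0.152
```

>>> apply_moves(rows="0 0.3 0 0 0 0;0 0.3 0 0 0 0;0 0.2 0 0 0 0;0 0 0 0 0 0;0 0 0 0 0 0")

```text
t: 9.1
tcp_pos: [0.6589, -0.1395, 0.0572]
ee_rot: [180.0, -0.0, 15.0]
wrist_force: [-3.9, -0.8, 4.3]
gripper_width: 0.155
```

>>> apply_moves(rows="0 0.2 0 0 0 0;0 0.2 0 0 0 0;0 0.2 0 0 0 0;0 0 0 0 0 0;0 0 0 0 0 0")

```text
t: 9.52
tcp_pos: [0.6591, -0.1407, 0.0571]
ee_rot: [-179.6, 0.1, 15.1]
wrist_force: [-8.3, 6.7, 10.0]
gripper_width: 0.149
```

>>> apply_moves(rows="0 -0.25 0 0 0 0;0 -0.2 0 0 0 0;0 0 0 0 0 0;0 0 0 0 0 0;0 0 0 0 0 0")

```text
t: 9.93
tcp_pos: [0.6592, -0.1407, 0.0571]
ee_rot: [-180.0, -0.0, 15.0]
wrist_force: [-3.3, -0.2, 6.3]
gripper_width: 0.151
```

>>> apply_moves(rows="0 0 0 0 0 0;0 0 0 0 0 0;0 0 0 0 0 0;0 0 -1 0 0 0;0 0 -1.5 0 0 0", claw=0.5)

```text
t: 10.35
tcp_pos: [0.6581, -0.1404, 0.0809]
ee_rot: [-179.9, 0.2, 15.0]
wrist_force: [0.5, -0.0, 0.6]
gripper_width: 0.484
```

>>> apply_moves(rows="0 0 -3 0 0 0;0 0 -3 0 0 0;0 0 -3 0 0 0;0 0 -3 0 0 0;0 0 -1 0 0 0")

```text
t: 10.77
tcp_pos: [0.6617, -0.1419, 0.2185]
ee_rot: [179.8, -0.5, 14.9]
wrist_force: [-0.1, -0.1, -0.2]
gripper_width: 0.501
```

```bash
python3 - <<'E'
from h import *
W,im=cloud('w1'); S=W.reshape(-1,3)
m=(S[:,2]>.075)&(S[:,2]<.095)&(S[:,0]>.33)&(S[:,0]<.46)&(S[:,1]<-.15)&(S[:,1]>-.24)
q=S[m];print('bail w1',len(q),np.median(q,0),cv2.minAreaRect((q[:,:2]*1000).astype(np.float32)))
grab('wrist','w4')
W,im=cloud('w4');o=np.array([.6181,.0120]);c,s=np.cos(np.radians(-75)),np.sin(np.radians(-75));A=np.array([[c,-s],[s,c]])
Q=W.copy();Q[...,:2]=(W[...,:2]-o)@A;Q=(Q.reshape(-1,3)*1000);Q=Q[~np.isnan(Q[:,0])]
for n,lo,hi,bx in [('mouthtop',86,91,(-15,8,-35,35)),('handle',113,121,(130,190,-15,15)),('walls',80,92,(70,175,-70,70)),('frontboard',119,127,(0,100,-60,60)),('rail',107,114,(-150,-8,30,70)),('farEnd',70,92,(120,175,-30,30))]:
    k=Q[(Q[:,2]>lo)&(Q[:,2]<hi)&(Q[:,0]>bx[0])&(Q[:,0]<bx[1])&(Q[:,1]>bx[2])&(Q[:,1]<bx[3])]
    if len(k): print(n,len(k),np.percentile(k,[1,5,50,95,99],axis=0).round(1)[:,:2].T.tolist())
print(readout.read_state()['tcp_pos'])
E
```

```text
bail w1 779 [ 0.40494143 -0.19161487  0.08748682] ((403.64154052734375, -194.07281494140625), (83.71785736083984, 13.078543663024902), 0.0664144977927208)
{}
mouthtop 414 [[-6.1, -5.7, -2.6, 0.3, 0.6], [-34.5, -31.2, 0.2, 31.0, 33.9]]
handle 396 [[139.1, 140.2, 157.6, 176.6, 178.2], [-6.1, -6.0, 0.8, 6.7, 6.7]]
walls 5760 [[71.3, 74.7, 115.9, 166.6, 173.0], [-44.7, -40.8, -0.1, 41.3, 45.3]]
frontboard 431 [[65.6, 65.7, 67.9, 70.7, 70.8], [-37.9, -34.8, -1.0, 33.9, 36.9]]
rail 248 [[-28.9, -27.9, -18.4, -8.9, -8.3], [43.8, 44.1, 49.0, 54.1, 54.4]]
farEnd 1722 [[120.8, 122.1, 143.1, 171.4, 174.1], [-29.5, -27.5, -0.3, 27.4, 29.6]]
[ 0.66188364 -0.14189571  0.21840431]
```

Origin (0.6181, 0.0120) and yaw -75° match the mouth wall, handle and rail measurements, and the cover reads x=159, fully back. On to the tray.

>>> apply_moves(rows="0 0 0 0 0 7;0 0 0 0 0 7;0 0 0 0 0 7;0 0 0 0 0 7;0 0 0 0 0 7", claw=0.45)

```text
t: 11.23
tcp_pos: [0.6585, -0.1406, 0.2109]
ee_rot: [180.0, 0.1, -20.4]
wrist_force: [1.0, 0.6, -0.6]
gripper_width: 0.452
```

>>> apply_moves(rows="0 0 0 0 0 7;0 0 0 0 0 7;0 0 0 0 0 7;0 0 0 0 0 7;0 0 0 0 0 7")

```text
t: 11.65
tcp_pos: [0.6586, -0.1406, 0.2109]
ee_rot: [180.0, 0.0, -55.4]
wrist_force: [0.1, 0.8, 0.0]
gripper_width: 0.45
```

>>> apply_moves(rows="0 0 0 0 0 7;0 0 0 0 0 7;0 0 0 0 0 7;0 0 0 0 0 7;0 0 0 0 0 7")

```text
t: 12.07
tcp_pos: [0.6586, -0.1405, 0.2109]
ee_rot: [179.9, 0.0, -90.4]
wrist_force: [0.3, -0.3, 0.1]
gripper_width: 0.454
```

>>> apply_moves(rows="0.52 2.58 0.5 0 0 0;0.52 2.58 0.5 0 0 0;0.52 2.58 0.5 0 0 0;0.52 2.58 0.5 0 0 0;0.52 2.58 0.5 0 0 0")

```text
t: 12.48
tcp_pos: [0.5282, -0.1666, 0.1856]
ee_rot: [179.9, 0.0, -90.0]
wrist_force: [0.0, -0.1, -0.2]
gripper_width: 0.449
```

>>> apply_moves(rows="0.52 2.58 0.5 0 0 0;0.52 2.58 0.5 0 0 0;0.52 2.58 0.5 0 0 0;0.52 2.58 0.5 0 0 0;0.52 2.58 0.5 0 0 0")

```text
t: 12.9
tcp_pos: [0.3992, -0.1924, 0.1608]
ee_rot: [179.9, 0.0, -90.0]
wrist_force: [-0.6, -0.4, 0.2]
gripper_width: 0.451
```

>>> apply_moves(rows="0 0 0 0 0 0;0 0 0 0 0 0;0 0 0 0 0 0;0 0 0 0 0 0;0 0 0 0 0 0")

```text
t: 13.32
tcp_pos: [0.4019, -0.1926, 0.1618]
ee_rot: [-180.0, -0.1, -90.0]
wrist_force: [0.1, 0.4, -0.0]
gripper_width: 0.449
```

```bash
python3 - <<'E'
from h import *
st=readout.read_state();print(st['tcp_pos'],st['joints'])
grab('wrist','w5')
W,im=cloud('w5'); S=W.reshape(-1,3)
for lo,hi in((.08,.095),(.025,.06)):
    m=(S[:,2]>lo)&(S[:,2]<hi)&(S[:,0]>.33)&(S[:,0]<.47)&(S[:,1]<-.07)&(S[:,1]>-.30)
    q=S[m];print(lo,len(q),np.median(q,0),np.percentile(q,[1,99],axis=0).round(4).tolist(),cv2.minAreaRect((q[:,:2]*1000).astype(np.float32)))
E
```

```text
[ 0.40192283 -0.19264614  0.16183191] [-41.15469339  16.10189526  73.52804109 123.20712313 -19.2127951
  53.6519458  -46.5733713 ]
{}
0.08 884 [ 0.40576015 -0.19491048  0.08804305] [[0.3619, -0.2012, 0.0864], [0.4445, -0.1895, 0.0897]] ((402.9978332519531, -195.41883850097656), (11.765124320983887, 83.20328521728516), 89.82164001464844)
0.025 6960 [ 0.40633329 -0.18068823  0.04476883] [[0.3628, -0.262, 0.0277], [0.4446, -0.0837, 0.0507]] ((406.9990234375, -166.38201904296875), (207.20211791992188, 99.77305603027344), 82.63750457763672)
```

>>> apply_moves(rows="0.28 -0.1 2 0 0 0;0 0 3 0 0 0;0 0 3 0 0 0;0 0 3 0 0 0;0 0 2.2 0 0 0")

```text
t: 13.78
tcp_pos: [0.4013, -0.1951, 0.0272]
ee_rot: [179.8, 0.0, -90.0]
wrist_force: [-0.4, 0.9, -0.1]
gripper_width: 0.452
```

>>> apply_moves(rows="0 0 0 0 0 0;0 0 0 0 0 0;0 0 0 0 0 0;0 0 0 0 0 0;0 0 0 0 0 0", claw=0, squeeze=45)

```text
t: 14.2
tcp_pos: [0.4032, -0.1949, 0.0309]
ee_rot: [-179.9, 0.1, -90.0]
wrist_force: [0.6, 0.8, 5.0]
gripper_width: 0.125
```

>>> apply_moves(rows="0 0 0 0 0 0;0 0 0 0 0 0;0 0 0 0 0 0;0 0 0 0 0 0;0 0 0 0 0 0")

```text
t: 14.62
tcp_pos: [0.4032, -0.1949, 0.0309]
ee_rot: [-179.9, 0.1, -90.0]
wrist_force: [-1.2, 2.4, 7.2]
gripper_width: 0.128
```

>>> apply_moves(rows="0 0 0 0 0 0;0 0 0 0 0 0;0 0 -0.2 0 0 0;0 0 -0.2 0 0 0;0 0 -0.2 0 0 0")

```text
t: 15.03
tcp_pos: [0.4019, -0.1952, 0.0359]
ee_rot: [180.0, -0.0, -90.0]
wrist_force: [0.6, -0.5, -5.1]
gripper_width: 0.123
```

>>> apply_moves(rows="0 0 -0.5 0 0 0;0 0 -1 0 0 0;0 0 -1.5 0 0 0;0 0 -1.8 0 0 0;0 0 -1.9 0 0 0")

```text
t: 15.45
tcp_pos: [0.4011, -0.1955, 0.1033]
ee_rot: [179.9, 0.0, -90.1]
wrist_force: [0.2, 0.3, -4.1]
gripper_width: 0.125
```

>>> apply_moves(rows="0 0 -1.9 0 0 0;0 0 -1.9 0 0 0;0 0 -1.8 0 0 0;0 0 -1.2 0 0 0;0 0 -1 0 0 0")

```text
t: 15.87
tcp_pos: [0.4018, -0.1956, 0.1817]
ee_rot: [-180.0, 0.0, -90.1]
wrist_force: [-0.4, 0.5, -5.2]
gripper_width: 0.127
```

>>> apply_moves(rows="0 0 0 0 0 -0.5;0 0 0 0 0 -1.5;0 0 0 0 0 -2;0 0 0 0 0 -2;0 0 0 0 0 -2")

```text
t: 16.28
tcp_pos: [0.4011, -0.1951, 0.1798]
ee_rot: [179.9, 0.0, -81.9]
wrist_force: [0.0, 0.6, -4.7]
gripper_width: 0.126
```

>>> apply_moves(rows="0 0 0 0 0 -2;0 0 0 0 0 -2;0 0 0 0 0 -2;0 0 0 0 0 -1;0 0 0 0 0 0")

```text
t: 16.7
tcp_pos: [0.4013, -0.1953, 0.1801]
ee_rot: [179.9, 0.0, -75.0]
wrist_force: [-0.3, -0.2, -5.4]
gripper_width: 0.127
```

```bash
python3 - <<'E'
from h import *
print(readout.read_state())
E
```

```text
{'t': 16.7, 'joints': array([-41.05255098,  11.96023837,  71.76991571, 121.9056905 ,
       -13.84862122,  55.1703402 , -36.63802165]), 'qvel': array([-0.45837939, -0.06780269,  0.68213849, -0.21919365, -0.22418635,
        0.01291944, -1.73242652]), 'joint_torque': array([ 6.29229750e-02, -1.75561720e+01,  4.94992912e+00, -2.39599890e+01,
       -2.87838362e-02,  7.61447009e-03,  1.81919751e-01]), 'tcp_pos': array([ 0.40132266, -0.19530298,  0.18006369]), 'ee_rot': array([ 1.79936363e+02,  3.49732413e-02, -7.50069289e+01]), 'wrist_force': array([-0.29339571, -0.21472951, -5.35050628]), 'torque': array([-0.06789945,  0.10735956,  0.01715168]), 'gripper_width': 0.12691162753430593}
```

>>> apply_moves(rows="-0.2 -0.22 0 0 0 0;-0.4 -0.45 0 0 0 0;-0.6 -0.67 0 0 0 0;-0.8 -0.89 0 0 0 0;-1 -1.12 0 0 0 0")

```text
t: 17.12
tcp_pos: [0.4273, -0.1567, 0.1807]
ee_rot: [-180.0, 0.0, -75.1]
wrist_force: [0.8, -0.3, -5.4]
gripper_width: 0.127
```

>>> apply_moves(rows="-1.2 -1.34 0 0 0 0;-1.35 -1.5 0 0 0 0;-1.35 -1.5 0 0 0 0;-1.35 -1.5 0 0 0 0;-1.35 -1.5 0 0 0 0")

```text
t: 17.53
tcp_pos: [0.4816, -0.0723, 0.1805]
ee_rot: [180.0, 0.0, -74.9]
wrist_force: [0.5, 0.6, -5.0]
gripper_width: 0.123
```

>>> apply_moves(rows="-1.35 -1.5 0 0 0 0;-1.35 -1.5 0 0 0 0;-1.35 -1.5 0 0 0 0;-1.35 -1.5 0 0 0 0;-1.35 -1.5 0 0 0 0")

```text
t: 17.95
tcp_pos: [0.5366, 0.0114, 0.1805]
ee_rot: [180.0, -0.0, -75.0]
wrist_force: [0.4, -0.9, -4.8]
gripper_width: 0.123
```

>>> apply_moves(rows="-1.35 -1.5 0 0 0 0;-1.35 -1.5 0 0 0 0;-1.2 -1.34 0 0 0 0;-1 -1.12 0 0 0 0;-0.8 -0.89 0 0 0 0")

```text
t: 18.37
tcp_pos: [0.583, 0.0831, 0.1802]
ee_rot: [180.0, -0.0, -74.9]
wrist_force: [0.2, 0.1, -5.0]
gripper_width: 0.122
```

>>> apply_moves(rows="-0.6 -0.67 0 0 0 0;-0.4 -0.5 0 0 0 0;-0.2 -0.3 0 0 0 0;0 -0.1 0 0 0 0;0 0 0 0 0 0")

```text
t: 18.78
tcp_pos: [0.5942, 0.0959, 0.1808]
ee_rot: [180.0, -0.0, -75.1]
wrist_force: [-0.1, 0.3, -4.9]
gripper_width: 0.123
```

```bash
cat >> h.py <<'E'
O=np.array([.6181,.0120]);c_,s_=np.cos(np.radians(-75)),np.sin(np.radians(-75));A=np.array([[c_,-s_],[s_,c_]])
def rack(W):
    Q=np.array(W,float).copy();Q[...,:2]=(Q[...,:2]-O)@A;return Q*1000
E
python3 - <<'E'
from h import *
print(rack(readout.read_state()['tcp_pos']),readout.read_state()['joints'])
grab('wrist','w6')
Q=rack(cloud('w6')[0]).reshape(-1,3);Q=Q[~np.isnan(Q[:,0])]
for n,lo,hi,bx in [('mouthtop',86,91,(-15,8,-35,35)),('rail',107,114,(-150,-8,30,70)),('trayhigh',150,190,(-180,30,-60,60)),('bailtop',228,245,(-150,30,-60,60))]:
    k=Q[(Q[:,2]>lo)&(Q[:,2]<hi)&(Q[:,0]>bx[0])&(Q[:,0]<bx[1])&(Q[:,1]>bx[2])&(Q[:,1]<bx[3])]
    if len(k): print(n,len(k),np.percentile(k,[1,5,50,95,99],axis=0).round(1).T.tolist())
E
```

```text
[-87.2128091   -1.37596997 180.75074709] [-54.33958399  31.42564275  58.69005316 101.46286866 -29.63013636
  64.20405204 -61.00362512]
{}
mouthtop 10 [[-4.6, -4.6, -2.0, 0.0, 0.2], [33.6, 33.6, 34.2, 34.8, 34.8], [86.9, 87.0, 88.2, 88.7, 88.7]]
rail 1314 [[-127.5, -122.6, -68.7, -14.1, -9.2], [43.0, 44.0, 49.1, 54.0, 54.0], [107.7, 108.3, 109.9, 111.1, 111.7]]
trayhigh 4772 [[-178.2, -170.2, -105.5, -13.5, -9.8], [-25.8, -11.0, 32.5, 39.6, 39.7], [150.9, 155.1, 182.8, 189.4, 189.9]]
bailtop 2521 [[-103.2, -96.9, -85.9, -74.4, -67.9], [-42.2, -18.0, 9.0, 38.0, 39.6], [228.9, 232.8, 237.8, 240.7, 243.9]]
```

View pics/w6.png

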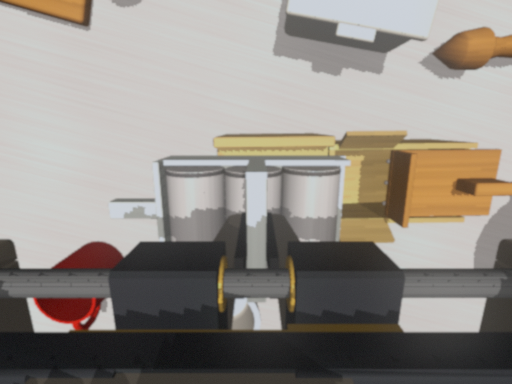

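The picture shows all three tins in the level tray above the dock (tray at (165–345, 155–240)), with the rail behind it at y≈140 and the channel open at right. I'll lower it.

>>> apply_moves(rows="0 0 0.5 0 0 0;0 0 1 0 0 0;0 0 1.2 0 0 0;0 0 1.2 0 0 0;0 0 1 0 0 0")

```text
t: 19.25
tcp_pos: [0.5933, 0.0966, 0.1296]
ee_rot: [179.9, 0.0, -75.0]
wrist_force: [0.2, 1.5, -5.0]
gripper_width: 0.125
```

>>> apply_moves(rows="0 0 0.8 0 0 0;0 0 0.4 0 0 0;0 0 0.2 0 0 0;0 0 0 0 0 0;0 0 0 0 0 0")

```text
t: 19.67
tcp_pos: [0.5946, 0.0965, 0.118]
ee_rot: [-180.0, -0.0, -75.0]
wrist_force: [0.3, -0.0, -4.5]
gripper_width: 0.127
```

>>> apply_moves(rows="0 0 0.1 0 0 0;0 0 0.1 0 0 0;0 0 0.1 0 0 0;0 0 0 0 0 0;0 0 0 0 0 0")

```text
t: 20.08
tcp_pos: [0.5945, 0.0965, 0.1151]
ee_rot: [-180.0, -0.0, -75.0]
wrist_force: [0.1, -0.6, -2.1]
gripper_width: 0.123
```

>>> apply_moves(rows="0 -0.1 0 0 0 0;0 -0.1 0 0 0 0;0 -0.1 0 0 0 0;0 -0.1 0 0 0 0;0 0 0 0 0 0")

```text
t: 20.5
tcp_pos: [0.5975, 0.0972, 0.1152]
ee_rot: [179.9, 0.0, -75.0]
wrist_force: [-5.3, -2.0, 5.4]
gripper_width: 0.121
```

>>> apply_moves(rows="0.1 0 0 0 0 0;0.1 0 0 0 0 0;0.1 0 0 0 0 0;0.1 0 0 0 0 0;0.1 0 0 0 0 0")

```text
t: 20.92
tcp_pos: [0.5977, 0.0965, 0.1151]
ee_rot: [179.8, 0.4, -74.9]
wrist_force: [-9.1, 7.3, 8.1]
gripper_width: 0.125
```

>>> apply_moves(rows="0.05 0 0 0 0 0;0.05 0 0 0 0 0;0 -0.05 0 0 0 0;0 0 0 0 0 0;0 0 0 0 0 0")

```text
t: 21.33
tcp_pos: [0.5976, 0.0965, 0.1151]
ee_rot: [179.8, 0.4, -74.8]
wrist_force: [-10.7, 6.4, 10.2]
gripper_width: 0.123
```

```bash
python3 - <<'E'
from h import *
s=readout.read_state(); print(rack(s['tcp_pos']),s['ee_rot'],s['wrist_force'],s['wrist_force'][:2]@A)
E
```

```text
[-86.96327025   2.12223998 115.07879721] [179.77175527   0.44942275 -74.83678805] [-10.73537001   6.43613907  10.24464559] [-8.99535117 -8.70377577]
```

>>> apply_moves(rows="0 0.15 -0.1 0 0 0;0 0.1 -0.1 0 0 0;0 0 0 0 0 0;0.1 0 0 0 0 0;0 0 0 0 0 0")

```text
t: 21.75
tcp_pos: [0.5979, 0.0915, 0.1165]
ee_rot: [180.0, 0.1, -75.0]
wrist_force: [-0.9, 4.0, -3.6]
gripper_width: 0.123
```

```bash
python3 - <<'E'
from h import *
s=readout.read_state(); print(rack(s['tcp_pos']),s['ee_rot'],s['wrist_force'],s['wrist_force'][:2]@A)
grab('wrist','w7')
Q=rack(cloud('w7')[0]);Q=Q.reshape(-1,3);Q=Q[~np.isnan(Q[:,0])]
for n,lo,hi,bx in [('mouthtop',86,91,(-15,8,-35,35)),('rail',107,112.5,(-150,-8,30,70)),('traywall',114,122,(-180,10,-60,60)),('rear',124,133,(-180,-140,-60,60)),('bailtop',168,175,(-150,30,-60,60))]:
    k=Q[(Q[:,2]>lo)&(Q[:,2]<hi)&(Q[:,0]>bx[0])&(Q[:,0]<bx[1])&(Q[:,1]>bx[2])&(Q[:,1]<bx[3])]
    if len(k): print(n,len(k),np.percentile(k,[1,5,50,95,99],axis=0).round(1).T.tolist())
a=cv2.imread('pics/w7.png')[110:260,120:420]; cv2.imwrite('pics/c7.png',cv2.resize(a,None,fx=2.6,fy=2.6,interpolation=2))
E
```

```text
[-81.99694449   1.03351866 116.45157148] [ 1.79993757e+02  8.97955258e-02 -7.50027321e+01] [-0.90660654  3.98668784 -3.60415735] [-4.08549179  0.15611607]
{}
mouthtop 515 [[-6.0, -5.6, -2.1, 0.6, 1.0], [-34.2, -31.2, 0.8, 30.7, 33.3], [86.7, 87.1, 88.1, 90.2, 90.7]]
rail 2433 [[-136.5, -124.9, -69.9, -14.6, -9.4], [35.0, 41.7, 48.3, 53.6, 54.3], [107.4, 108.3, 110.0, 111.3, 112.1]]
traywall 2467 [[-178.6, -173.5, -105.8, -22.6, -13.6], [-19.4, -5.3, 35.1, 41.9, 42.3], [114.1, 114.8, 118.9, 121.4, 121.9]]
rear 1180 [[-155.9, -155.4, -151.4, -140.8, -140.2], [-18.7, -15.7, 12.3, 37.9, 41.1], [124.3, 125.4, 130.6, 132.2, 132.5]]
bailtop 2230 [[-96.1, -86.3, -80.6, -74.6, -64.8], [-40.0, -16.0, 11.6, 40.0, 42.0], [168.6, 171.7, 173.5, 174.5, 174.8]]
```

View pics/c7.png

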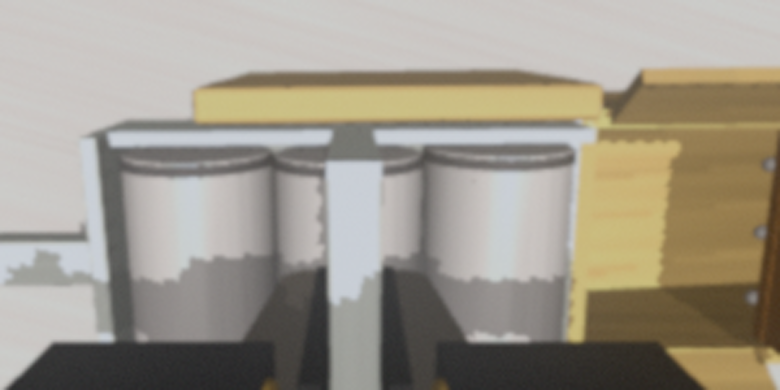

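Front is at the mouth wall (x=-82.0, with contact force); side gap is about 1–2 mm. I'll nudge it to the rail, lower and release.

>>> apply_moves(rows="0 -0.1 0 0 0 0;0 -0.1 0 0 0 0;0 0 0.1 0 0 0;0 0 0.05 0 0 0;0 0 0 0 0 0")

```text
t: 22.22
tcp_pos: [0.5988, 0.0925, 0.1154]
ee_rot: [179.9, 0.2, -75.0]
wrist_force: [-5.8, 5.5, 2.5]
gripper_width: 0.127
```

```bash
python3 - <<'E'
from h import *
s=readout.read_state(); print(rack(s['tcp_pos']),s['ee_rot'],s['wrist_force'],s['wrist_force'][:2]@A)
E
```

```text
[-82.70629855   2.18966579 115.39342236] [ 1.79878963e+02  1.77353920e-01 -7.49773133e+01] [-5.80998739  5.49747066  2.45134949] [-6.81388428 -4.18916676]
```

>>> apply_moves(rows="0 0 0 0 0 0;0 0 0 0 0 0;0 0 0 0 0 0;0 0 0 0 0 0;0 0 0 0 0 0", claw=0.45)

```text
t: 22.63
tcp_pos: [0.6005, 0.09, 0.1155]
ee_rot: [-179.9, -0.1, -75.1]
wrist_force: [0.2, 0.5, -0.1]
gripper_width: 0.441
```

>>> apply_moves(rows="0 0 -0.7 0 0 0;0 0 -1.5 0 0 0;0 0 -2.5 0 0 0;0 0 -3 0 0 0;0 0 -3 0 0 0")

```text
t: 23.05
tcp_pos: [0.5999, 0.0903, 0.2245]
ee_rot: [-180.0, -0.0, -75.1]
wrist_force: [-0.1, -0.7, -1.0]
gripper_width: 0.452
```

>>> apply_moves(rows="0 0 0 0 0 -6.9;0 0 0 0 0 -6.9;0 0 0 0 0 -6.9;0 0 0 0 0 -6.9;0 0 0 0 0 -6.9")

```text
t: 23.47
tcp_pos: [0.6004, 0.0905, 0.2239]
ee_rot: [-179.9, -0.1, -40.2]
wrist_force: [-0.0, 0.2, 1.1]
gripper_width: 0.454
```

>>> apply_moves(rows="0 0 0 0 0 -6.9;0 0 0 0 0 -6.9;0 0 0 0 0 -6.9;0 0 0 0 0 -6.9;0 0 0 0 0 -6.9")

```text
t: 23.88
tcp_pos: [0.6004, 0.0903, 0.2239]
ee_rot: [-180.0, -0.1, -5.7]
wrist_force: [0.1, -0.3, 0.8]
gripper_width: 0.452
```

>>> apply_moves(rows="0 0 0 0 0 -6.9;0 0 0 0 0 -6.9;0 0 0 0 0 -6.9;0 -1 0 0 0 -0.3;0 -2 0 0 0 0")

```text
t: 24.3
tcp_pos: [0.5931, 0.1172, 0.2238]
ee_rot: [179.9, -0.1, 14.5]
wrist_force: [0.6, 1.3, 0.2]
gripper_width: 0.449
```

>>> apply_moves(rows="0 -2 0 0 0 0;0 -2 0 0 0 0;0 -2 0 0 0 0;0 -1 0 0 0 0;0 0 0 0 0 0")

```text
t: 24.72
tcp_pos: [0.5734, 0.1909, 0.2226]
ee_rot: [-179.9, -0.0, 15.1]
wrist_force: [-0.2, 0.1, -0.2]
gripper_width: 0.446
```

```bash
python3 - <<'E'
from h import *
s=readout.read_state(); print(rack(s['tcp_pos']),s['ee_rot'],s['joints'])
grab('wrist','w8')
Q=rack(cloud('w8')[0]);Q=Q.reshape(-1,3);Q=Q[~np.isnan(Q[:,0])]
for n,lo,hi,bx in [('mouthtop',86.3,91,(-8,8,-35,35)),('rail',107,112.5,(-140,-8,43,70)),('traywall',115,121,(-156,10,-60,60)),('rear',126,133,(-180,-140,-60,60)),('bailtop',168,175,(-150,30,-60,60)),('tail',107,117,(-215,-165,-30,30))]:
    k=Q[(Q[:,2]>lo)&(Q[:,2]<hi)&(Q[:,0]>bx[0])&(Q[:,0]<bx[1])&(Q[:,1]>bx[2])&(Q[:,1]<bx[3])]
    if len(k): print(n,len(k),np.percentile(k,[1,5,50,95,99],axis=0).round(1).T.tolist(),cv2.minAreaRect(k[:,:2].astype(np.float32)))
E
```

```text
[-184.38885308    3.11638518  222.61577847] [-1.79946623e+02 -2.65700227e-02  1.51157248e+01] [-50.02039273  22.26733895  37.41521935  97.81867677 -14.78948503
  64.88865998   6.77788735]
{}
rail 154 [[-98.4, -93.4, -23.5, -9.4, -8.3], [44.3, 44.6, 48.2, 53.6, 54.8], [108.2, 108.7, 109.9, 111.1, 111.4]] ((-54.45267105102539, 49.123085021972656), (92.60709381103516, 9.847206115722656), 1.6473901271820068)
traywall 522 [[-149.2, -149.0, -104.5, -17.7, -13.0], [-39.2, -37.5, 16.2, 42.0, 43.1], [115.5, 116.1, 118.2, 120.8, 121.0]] ((-80.74555969238281, 1.6441802978515625), (137.51634216308594, 83.12537384033203), 0.12721215188503265)
rear 660 [[-157.6, -157.4, -153.1, -140.4, -140.2], [-38.4, -31.9, 2.1, 35.1, 40.5], [126.0, 126.3, 128.8, 130.5, 131.2]] ((-149.00172424316406, 0.9686279296875), (81.67725372314453, 17.976898193359375), 89.98517608642578)
tail 368 [[-201.9, -201.1, -184.3, -167.2, -165.8], [-5.2, -5.1, 1.4, 8.0, 8.1], [109.7, 111.6, 113.0, 114.1, 114.6]] ((-183.8069305419922, 1.3472414016723633), (36.63568878173828, 13.342799186706543), 0.2635551393032074)
```

>>> apply_moves(rows="0 0 0 -3 0 0;0 0 0 -3 0 0;0 0 0 -3 0 0;0 0 0 -3 0 0;0 0 0 -3 0 0")

```text
t: 25.18
tcp_pos: [0.575, 0.1855, 0.2231]
ee_rot: [164.8, -0.1, 14.7]
wrist_force: [0.4, 0.2, -0.0]
gripper_width: 0.452
```

>>> apply_moves(rows="-0.17 -1.4 0 0 0 0;0 -1.4 0 0 0 0;0 0 2.6 0 0 0;0 0 2.6 0 0 0;0 0 2.6 0 0 0")

```text
t: 25.6
tcp_pos: [0.571, 0.194, 0.1389]
ee_rot: [165.1, -0.1, 14.9]
wrist_force: [-0.3, 0.0, 0.1]
gripper_width: 0.452
```

>>> apply_moves(rows="0 0 2.6 0 0 0;0 0 2 0 0 0;0 0 1.2 0 0 0;0 0 0.2 0 0 0;0 0 0 0 0 0")

```text
t: 26.02
tcp_pos: [0.5749, 0.1782, 0.0815]
ee_rot: [165.0, 0.0, 14.9]
wrist_force: [-0.5, -0.0, 0.2]
gripper_width: 0.449
```

```bash
python3 - <<'E'
from h import *
s=readout.read_state(); print(rack(s['tcp_pos']),s['ee_rot'],s['joints'],s['wrist_force'])
M=T();print('grasp',rack((M@[0,0,-.0545,1])[:3]),'tip',rack((M@[0,0,-.0355,1])[:3]),'zdir',A.T@M[:2,2],M[2,2])
E
```

```text
[-171.75178253    1.24913615   81.54876843] [1.64998339e+02 1.84431309e-02 1.48849950e+01] [-56.41406378  34.58608729  37.16286315 103.96337022  -6.86496407
  49.94472601  -4.57927066] [-0.53643917 -0.04228653  0.21114645]
grasp [-185.85888383    1.29439751  134.19131438] tip [-180.94081182    1.27861832  115.83886717] zdir [ 0.2588459  -0.00083048] -0.9659182743338826
```

>>> apply_moves(rows="0 -0.2 0.9 0 0 0;0 -0.15 0.9 0 0 0;0 0 0.7 0 0 0;0 0 0.3 0 0 0;0 0 0 0 0 0")

```text
t: 26.43
tcp_pos: [0.5752, 0.1745, 0.0529]
ee_rot: [165.0, 0.1, 15.0]
wrist_force: [-0.3, -0.0, 0.6]
gripper_width: 0.453
```

>>> apply_moves(rows="0 0 0 0 0 0;0 0 0 0 0 0;0 0 0 0 0 0;0 0 0 0 0 0;0 0 0 0 0 0", claw=0, squeeze=55)

```text
t: 26.85
tcp_pos: [0.5752, 0.1751, 0.0539]
ee_rot: [165.0, 0.1, 15.0]
wrist_force: [-3.1, 0.7, 2.9]
gripper_width: 0.146
```

>>> apply_moves(rows="0 0 0 0 0 0;0 0 0 0 0 0;0 0 0 0 0 0;0 0 0 0 0 0;0 0 0 0 0 0")

```text
t: 27.27
tcp_pos: [0.5752, 0.1751, 0.0539]
ee_rot: [165.0, 0.0, 15.0]
wrist_force: [-5.2, 0.7, 5.5]
gripper_width: 0.15
```

```bash
python3 - <<'E'
from h import *
s=readout.read_state(); print(s['wrist_force'],s['gripper_width'])
M=T();print('grasp',rack((M@[0,0,-.0545,1])[:3]),'zdir',A.T@M[:2,2],M[2,2])
# twist per degree about pivot (rack x=-6,z=84)
piv=np.append(O+A@np.array([-.006,.0013]),.084); ax=np.append(A@[0,1],0)
for th in (1,1.5,2,3):
    G=np.eye(4);G[:3,:3]=R.from_rotvec(ax*np.radians(th)).as_matrix();G[:3,3]=piv-G[:3,:3]@piv
    D=np.linalg.inv(M)@G@M; print(th,(D[:3,3]*100).round(3),np.degrees(R.from_matrix(D[:3,:3]).as_rotvec()).round(3))
E
```

```text
[-5.18215879  0.65491373  5.54542436] 0.15048504166951315
grasp [-182.69750271    0.87164171  106.52613121] zdir [ 0.25848763 -0.00102614] -0.9660140233527885
1 [-0.     0.025 -0.288] [ 1.    -0.001 -0.001]
1.5 [-0.     0.04  -0.431] [ 1.5e+00 -1.0e-03 -2.0e-03]
2 [-0.001  0.055 -0.575] [ 2.e+00 -1.e-03 -2.e-03]
3 [-0.001  0.09  -0.861] [ 3.e+00 -2.e-03 -3.e-03]
```

>>> apply_moves(rows="0 0.025 -0.29 1 0 0;0 0.04 -0.43 1.5 0 0;0 0.055 -0.575 2 0 0;0 0.055 -0.575 2 0 0;0 0.04 -0.43 1.5 0 0")

```text
t: 27.68
tcp_pos: [0.5745, 0.178, 0.0771]
ee_rot: [173.3, 0.0, 14.9]
wrist_force: [-2.8, 2.8, -2.0]
gripper_width: 0.146
```

```bash
cat > chk.py <<'E'
from h import *
s=readout.read_state();M=T();g=rack((M@[0,0,-.0545,1])[:3]);z=np.append(A.T@M[:2,2],M[2,2])
th=np.degrees(np.arctan2(-z[0],-z[2]))+15
t=np.radians(th);ex=[-6-176.7*np.cos(t)+22.5*np.sin(t),84+176.7*np.sin(t)+22.5*np.cos(t)]
print('t',s['t'],'tilt',th.round(2),'grasp',g.round(1),'expected',np.round(ex,1),'F rack',(A.T@s['wrist_force'][:2]).round(1),s['wrist_force'][2].round(1),'w',round(s['gripper_width'],3),'J',s['joints'].round())
E
python3 chk.py
```

```text
t 27.6833 tilt 8.25 grasp [-178.1    0.9  131.2] expected [-177.6  131.6] F rack [-3.4 -2. ] -2.0 w 0.146 J [-48.  32.  32. 105. -13.  49.   3.]
```

>>> apply_moves(rows="0 0.03 -0.345 1.2 0 0;0 0.03 -0.345 1.2 0 0;0 0.03 -0.345 1.2 0 0;0 0.03 -0.345 1.2 0 0;0 0.03 -0.345 1.2 0 0")

```text
t: 28.1
tcp_pos: [0.5748, 0.1783, 0.0943]
ee_rot: [179.2, -0.0, 15.0]
wrist_force: [-2.9, 3.3, 0.6]
gripper_width: 0.146
```

>>> apply_moves(rows="0 0.025 -0.29 1 0 0;0 0.025 -0.29 1 0 0;0 0.025 -0.29 1 0 0;0 0.025 -0.29 1 0 0;0 0.025 -0.29 1 0 0")

```text
t: 28.52
tcp_pos: [0.5755, 0.177, 0.109]
ee_rot: [-175.8, -0.0, 15.0]
wrist_force: [-3.7, 5.3, 0.4]
gripper_width: 0.142
```

```bash
python3 chk.py
```

```text
t 28.5167 tilt 19.17 grasp [-166.4    1.5  163.4] expected [-165.5  163.3] F rack [-6.1 -2.2] 0.4 w 0.142 J [-39.  28.  28. 104. -21.  53.  14.]
```

Tracking well. I'll continue to about 37° with pauses.

>>> apply_moves(rows="0 0.02 -0.29 1 0 0;0 0.02 -0.29 1 0 0;0 0.02 -0.29 1 0 0;0 0.02 -0.29 1 0 0;0 0 0 0 0 0")

```text
t: 28.93
tcp_pos: [0.5763, 0.1749, 0.1211]
ee_rot: [-171.8, -0.1, 14.9]
wrist_force: [-2.4, 5.0, 0.5]
gripper_width: 0.148
```

>>> apply_moves(rows="0 0.02 -0.29 1 0 0;0 0.02 -0.29 1 0 0;0 0.02 -0.29 1 0 0;0 0.02 -0.29 1 0 0;0 0.02 -0.29 1 0 0")

```text
t: 29.35
tcp_pos: [0.577, 0.1715, 0.1348]
ee_rot: [-166.8, -0.0, 15.0]
wrist_force: [-2.3, 4.5, 1.3]
gripper_width: 0.148
```

>>> apply_moves(rows="0 0.025 -0.29 1 0 0;0 0.025 -0.29 1 0 0;0 0.025 -0.29 1 0 0;0 0.025 -0.29 1 0 0;0 0.025 -0.29 1 0 0")

```text
t: 29.77
tcp_pos: [0.5782, 0.1667, 0.1487]
ee_rot: [-161.8, -0.1, 15.0]
wrist_force: [-2.4, 5.2, 1.7]
gripper_width: 0.148
```

>>> apply_moves(rows="0 0.025 -0.29 1 0 0;0 0.025 -0.29 1 0 0;0 0.025 -0.29 1 0 0;0 0.025 -0.29 1 0 0;0 0 0 0 0 0")

```text
t: 30.18
tcp_pos: [0.5797, 0.1617, 0.1598]
ee_rot: [-157.7, -0.1, 14.9]
wrist_force: [-2.5, 5.6, 2.4]
gripper_width: 0.146
```

>>> apply_moves(rows="0 0 0 0 0 0;0 0 0 0 0 0;0 0 0 0 0 0;0 0 0 0 0 0;0 0 0 0 0 0")

```text
t: 30.6
tcp_pos: [0.5794, 0.1621, 0.1592]
ee_rot: [-157.8, -0.1, 15.0]
wrist_force: [-1.4, 5.3, 1.5]
gripper_width: 0.143
```

```bash
python3 chk.py; python3 - <<'E'
from h import *
grab('scene','s9');grab('wrist','w9')
b=cv2.imread('pics/s9.png')[150:300,220:400];a=cv2.imread('pics/w9.png')
cv2.imwrite('pics/c9.png',np.hstack([cv2.resize(a,(400,300)),cv2.resize(b,(400,300),interpolation=2)]))
E
```

```text
t 30.6 tilt 37.17 grasp [-134.4    1.4  209.7] expected [-133.2  208.7] F rack [-5.5  0. ] 1.5 w 0.143 J [-23.  27.  23. 101. -36.  65.  32.]
{}
{}
```

View pics/c9.png

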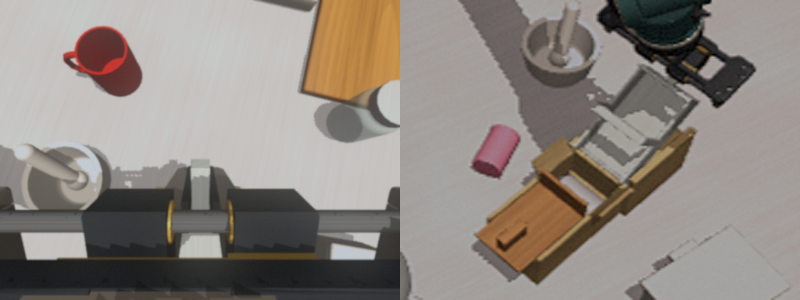

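```bash
python3 - <<'E'
from h import *
Q=rack(cloud('s9')[0]);Q=Q.reshape(-1,3);Q=Q[~np.isnan(Q[:,0])]
for a in range(0,66,6):
    k=Q[(Q[:,0]>a)&(Q[:,0]<a+6)&(abs(Q[:,1])<30)]
    print(a,len(k),np.percentile(k[:,2],[5,25,50,75,95]).round() if len(k) else '')
E
```

```text
0 235 [ 29.  55. 449. 532. 549.]
6 127 [512. 524. 529. 532. 546.]
12 120 [480. 508. 522. 527. 541.]
18 137 [ 61. 499. 516. 527. 538.]
24 138 [ 65. 488. 515. 528. 535.]
30 188 [ 67. 480. 504. 519. 529.]
36 163 [ 67. 479. 498. 510. 520.]
42 12 [ 65.  68. 498. 504. 512.]
48 1 [61. 61. 61. 61. 61.]
54 0 
60 6 [121. 121. 121. 122. 122.]
```

The third tin's top shows in the window at z≈67, x≈37, which is where a stack of three at the far end would put it, and the tray is empty. I'll set it back down.

>>> apply_moves(rows="0 -0.02 0.29 -1 0 0;0 -0.035 0.575 -2 0 0;0 -0.035 0.575 -2 0 0;0 -0.035 0.575 -2 0 0;0 -0.035 0.575 -2 0 0")

```text
t: 31.12
tcp_pos: [0.577, 0.1714, 0.1348]
ee_rot: [-167.0, -0.1, 15.0]
wrist_force: [-1.6, 4.3, 1.4]
gripper_width: 0.142
```

>>> apply_moves(rows="0 -0.035 0.575 -2 0 0;0 -0.035 0.575 -2 0 0;0 -0.035 0.575 -2 0 0;0 -0.035 0.575 -2 0 0;0 -0.035 0.575 -2 0 0")

```text
t: 31.53
tcp_pos: [0.5753, 0.1771, 0.1064]
ee_rot: [-177.0, -0.0, 15.0]
wrist_force: [-3.2, 4.0, -0.2]
gripper_width: 0.148
```

>>> apply_moves(rows="0 -0.035 0.575 -2 0 0;0 -0.035 0.575 -2 0 0;0 -0.035 0.575 -2 0 0;0 -0.035 0.575 -2 0 0;0 -0.035 0.575 -2 0 0")

```text
t: 31.95
tcp_pos: [0.5745, 0.1777, 0.0773]
ee_rot: [173.0, 0.1, 15.0]
wrist_force: [-4.7, 3.3, 1.1]
gripper_width: 0.146
```

```bash
python3 chk.py
```

```text
t 31.95 tilt 7.98 grasp [-178.     0.8  131.4] expected [-177.9  130.8] F rack [-4.4 -3.7] 1.1 w 0.146 J [-49.  32.  32. 105. -13.  49.   3.]
```

>>> apply_moves(rows="0 -0.035 0.575 -2 0 0;0 -0.035 0.575 -2 0 0;0 -0.035 0.575 -2 0 0;0 -0.02 0.29 -1 0 0;0 -0.02 0.29 -1 0 0")

```text
t: 32.37
tcp_pos: [0.5754, 0.1751, 0.0542]
ee_rot: [165.0, 0.1, 14.9]
wrist_force: [-4.6, 2.9, 0.7]
gripper_width: 0.143
```

>>> apply_moves(rows="0 0 0 0 0 0;0 0 0 0 0 0;0 0 0 0 0 0;0 0 0 0 0 0;0 0 0 0 0 0")

```text
t: 32.78
tcp_pos: [0.5754, 0.1751, 0.0545]
ee_rot: [165.0, 0.0, 14.9]
wrist_force: [-4.6, 2.3, -1.2]
gripper_width: 0.147
```

```bash
python3 chk.py
```

```text
t 32.7833 tilt 0.05 grasp [-182.7    1.   107.2] expected [-182.7  106.7] F rack [-3.4 -3.9] -1.2 w 0.147 J [-55.  37.  36. 105.  -8.  47.  -4.]
```

>>> apply_moves(rows="0 -0.02 0.06 0 0 0;0 0 0 0 0 0;0 0 0 0 0 0;0 0 0 0 0 0;0 0 0 0 0 0")

```text
t: 33.2
tcp_pos: [0.5754, 0.1752, 0.0541]
ee_rot: [165.0, 0.0, 14.9]
wrist_force: [-4.8, 1.8, -0.2]
gripper_width: 0.148
```

>>> apply_moves(rows="0 0 0 0 0 0;0 0 0 0 0 0;0 0 0 0 0 0;0 0 0 0 0 0;0 0 0 0 0 0", claw=0.45)

```text
t: 33.62
tcp_pos: [0.5764, 0.1749, 0.0542]
ee_rot: [165.0, -0.1, 14.9]
wrist_force: [0.5, 0.1, 0.1]
gripper_width: 0.448
```

>>> apply_moves(rows="0 0 -0.5 0 0 0;0 0 -1.5 0 0 0;0 0 -2.5 0 0 0;0 0 -3.5 0 0 0;0 0 -3.5 0 0 0")

```text
t: 34.03
tcp_pos: [0.5675, 0.2037, 0.166]
ee_rot: [164.9, 0.1, 14.9]
wrist_force: [0.9, 0.2, 0.3]
gripper_width: 0.451
```

>>> apply_moves(rows="0 0 -3.5 3 0 0;0 0 -2 3 0 0;0 0 0 3 0 0;0 0 0 3 0 0;0 0 0 3 0 0")

```text
t: 34.45
tcp_pos: [0.565, 0.2172, 0.2197]
ee_rot: [-179.8, -0.1, 15.0]
wrist_force: [-0.4, -0.2, -0.1]
gripper_width: 0.448
```

>>> apply_moves(rows="0 0 0 0 0 0;0 0 0 0 0 0;0 0 0 0 0 0;0 0 0 0 0 0;0 0 0 0 0 0")

```text
t: 34.87
tcp_pos: [0.5641, 0.218, 0.2179]
ee_rot: [180.0, 0.0, 15.1]
wrist_force: [0.4, -0.3, -0.2]
gripper_width: 0.452
```

```bash
python3 chk.py; python3 - <<'E'
from h import *
print(rack(readout.read_state()['tcp_pos']))
grab('wrist','w10')
Q=rack(cloud('w10')[0]);Q=Q.reshape(-1,3);Q=Q[~np.isnan(Q[:,0])]
for n,lo,hi,bx in [('rail',107,112.5,(-140,-8,43,70)),('traywall',115,121,(-156,10,-60,60)),('rear',126,133,(-180,-140,-60,60)),('tail',107,117,(-215,-165,-30,30)),('traytotal',86,96,(-145,-15,-36,40))]:
    k=Q[(Q[:,2]>lo)&(Q[:,2]<hi)&(Q[:,0]>bx[0])&(Q[:,0]<bx[1])&(Q[:,1]>bx[2])&(Q[:,1]<bx[3])]
    if len(k): print(n,len(k),np.percentile(k,[1,5,50,95,99],axis=0).round(1).T.tolist())
E
```

```text
t 34.8667 tilt 14.96 grasp [-213.     1.2  272.4] expected [-170.9  151.3] F rack [0.4 0.3] -0.2 w 0.452 J [-52.  22.  36.  98. -14.  64.   4.]
[-212.98445649    1.15587175  217.91245863]
{}
rail 165 [[-119.1, -113.2, -24.5, -9.9, -8.3], [44.4, 44.7, 49.0, 54.3, 54.7], [108.3, 108.8, 109.9, 111.0, 111.3]]
traywall 262 [[-144.4, -133.5, -108.6, -16.1, -13.9], [-39.9, -39.7, 38.8, 42.3, 42.6], [115.2, 116.1, 118.0, 119.1, 119.4]]
rear 277 [[-158.1, -157.8, -156.2, -153.7, -153.4], [-33.8, -31.3, 1.2, 33.9, 37.5], [126.1, 126.4, 128.7, 130.0, 130.3]]
tail 362 [[-202.2, -201.7, -184.5, -167.0, -165.4], [-4.9, -4.8, 1.2, 8.3, 8.4], [109.8, 111.3, 113.0, 114.1, 114.4]]
traytotal 2009 [[-135.8, -133.9, -110.7, -39.3, -37.1], [-35.3, -32.4, 1.4, 36.1, 38.8], [87.4, 87.9, 89.0, 90.2, 91.3]]
```

Tray is flat (floor at z=89 = 84+5), empty and in place. Now to the cover.

>>> apply_moves(rows="0 2.5 0 0 0 0;0 3.5 0 0 0 0;0 3.5 0 0 0 0;0 3.5 0 0 0 0;0 3.5 0 0 0 0")

```text
t: 35.33
tcp_pos: [0.6073, 0.0567, 0.2182]
ee_rot: [180.0, 0.0, 15.1]
wrist_force: [-0.2, 0.2, 0.2]
gripper_width: 0.449
```

>>> apply_moves(rows="0 3.5 0 0 0 0;0 3.5 0 0 0 0;0 3.5 0 0 0 0;0 3.5 0 0 0 0;0 3 0 0 0 0")

```text
t: 35.75
tcp_pos: [0.6513, -0.1088, 0.2181]
ee_rot: [179.9, 0.0, 15.0]
wrist_force: [0.9, -0.6, 0.4]
gripper_width: 0.453
```

>>> apply_moves(rows="0 2.5 0 0 0 0;0 1.2 0 0 0 0;0 0 0 0 0 0;0 0 0 0 0 0;0 0 0 0 0 0")

```text
t: 36.17
tcp_pos: [0.6607, -0.1397, 0.2179]
ee_rot: [-179.9, 0.0, 15.1]
wrist_force: [-0.3, -0.0, 0.1]
gripper_width: 0.448
```

```bash
python3 - <<'E'
from h import *
print(rack(readout.read_state()['tcp_pos']))
grab('wrist','w11')
Q=rack(cloud('w11')[0]);Q=Q.reshape(-1,3);Q=Q[~np.isnan(Q[:,0])]
for n,lo,hi,bx in [('handle',113,121,(80,190,-15,15)),('frontboard',119,127,(0,100,-60,60))]+[('win',20,80,(a,a+5,-30,30)) for a in range(5,62,5)]:
    k=Q[(Q[:,2]>lo)&(Q[:,2]<hi)&(Q[:,0]>bx[0])&(Q[:,0]<bx[1])&(Q[:,1]>bx[2])&(Q[:,1]<bx[3])]
    if len(k): print(n,bx[0],len(k),np.percentile(k,[2,50,98],axis=0).round(1).T.tolist())
E
```

```text
[157.60963732   1.89102758 217.9292319 ]
{}
handle 80 378 [[139.6, 157.3, 177.3], [-6.2, 0.8, 6.6], [115.0, 117.0, 118.4]]
frontboard 0 439 [[64.8, 68.1, 71.1], [-36.7, 0.7, 36.7], [121.1, 123.0, 124.6]]
win 5 178 [[5.6, 7.7, 9.6], [-28.8, 0.2, 28.7], [26.1, 27.4, 29.0]]
win 10 44 [[10.4, 10.7, 11.1], [-28.5, -0.5, 27.5], [25.7, 27.1, 28.7]]
win 15 95 [[17.6, 19.2, 19.8], [-28.8, -0.9, 28.2], [54.6, 57.1, 59.7]]
win 20 144 [[21.1, 22.7, 24.2], [-28.5, -0.2, 27.8], [60.1, 62.8, 64.5]]
win 25 195 [[25.2, 27.7, 29.5], [-28.2, 0.4, 28.7], [63.6, 66.1, 68.3]]
win 30 194 [[30.3, 32.4, 34.3], [-28.0, 0.4, 28.6], [66.4, 68.1, 69.9]]
win 35 239 [[35.1, 37.6, 40.0], [-27.9, 0.4, 28.7], [67.1, 68.8, 70.6]]
win 40 196 [[40.6, 42.5, 44.6], [-29.0, -0.2, 28.8], [66.9, 68.7, 70.4]]
win 45 218 [[45.4, 47.7, 50.0], [-28.3, 0.4, 28.6], [64.5, 66.9, 69.0]]
win 50 211 [[50.0, 52.3, 54.4], [-28.7, -0.9, 28.4], [61.0, 64.0, 66.9]]
win 55 183 [[55.3, 56.7, 58.6], [-28.3, 0.4, 28.7], [54.6, 58.8, 61.8]]
```

The last tin is settled at x=38 (three in a row would end at 37.5). Grasping the handle and closing the cover.

>>> apply_moves(rows="-0.15 0.12 2.5 0 0 0;0 0 3.8 0 0 0;0 0 3.8 0 0 0;0 0 3.5 0 0 0;0 0 2.4 0 0 0")

```text
t: 36.63
tcp_pos: [0.6579, -0.1407, 0.055]
ee_rot: [-179.8, 0.2, 15.1]
wrist_force: [-0.1, 0.4, 0.8]
gripper_width: 0.448
```

>>> apply_moves(rows="0 0 0 0 0 0;0 0 0 0 0 0;0 0 0 0 0 0;0 0 0 0 0 0;0 0 0 0 0 0", claw=0, squeeze=25)

```text
t: 37.05
tcp_pos: [0.6601, -0.1438, 0.0599]
ee_rot: [180.0, -0.1, 15.0]
wrist_force: [-1.1, 0.9, 2.7]
gripper_width: 0.149
```

>>> apply_moves(rows="0 0 0 0 0 0;0 0 0 0 0 0;0 0 0 0 0 0;0 0 0 0 0 0;0 0 0 0 0 0")

```text
t: 37.47
tcp_pos: [0.6601, -0.1438, 0.0599]
ee_rot: [-180.0, -0.1, 15.0]
wrist_force: [-2.4, 2.0, 6.1]
gripper_width: 0.151
```

>>> apply_moves(rows="0 -1 0 0 0 0;0 -1 0 0 0 0;0 -1 0 0 0 0;0 -1 0 0 0 0;0 -1 0 0 0 0")

```text
t: 37.88
tcp_pos: [0.6469, -0.0964, 0.0598]
ee_rot: [179.9, -0.1, 15.0]
wrist_force: [-2.3, -3.5, 9.0]
gripper_width: 0.153
```

>>> apply_moves(rows="0 -0.5 0 0 0 0;0 -0.4 0 0 0 0;0 -0.3 0 0 0 0;0 -0.2 0 0 0 0;0 0 0 0 0 0")

```text
t: 38.3
tcp_pos: [0.643, -0.0826, 0.0598]
ee_rot: [179.9, -0.1, 15.0]
wrist_force: [-1.5, -1.9, 8.6]
gripper_width: 0.154
```

>>> apply_moves(rows="0 -0.2 0 0 0 0;0 -0.2 0 0 0 0;0 -0.1 0 0 0 0;0 0 0 0 0 0;0 0 0 0 0 0")

```text
t: 38.72
tcp_pos: [0.6432, -0.0828, 0.0599]
ee_rot: [179.5, -0.2, 14.8]
wrist_force: [3.3, -9.8, 3.9]
gripper_width: 0.153
```

>>> apply_moves(rows="0 -0.1 0 0 0 0;0 0 0 0 0 0;0 0.25 0 0 0 0;0 0.25 0 0 0 0;0 0 0 0 0 0")

```text
t: 39.13
tcp_pos: [0.643, -0.0826, 0.0599]
ee_rot: [179.9, -0.1, 14.9]
wrist_force: [-1.9, -3.1, 8.5]
gripper_width: 0.151
```

>>> apply_moves(rows="0 0 0 0 0 0;0 0 0 0 0 0;0 0 0 0 0 0;0 0 0 0 0 0;0 0 -1 0 0 0", claw=0.5)

```text
t: 39.55
tcp_pos: [0.6409, -0.0803, 0.0665]
ee_rot: [-179.9, 0.2, 15.0]
wrist_force: [-0.3, 0.7, -0.1]
gripper_width: 0.486
```

>>> apply_moves(rows="0 0 -2 0 0 0;0 0 -3.5 0 0 0;0 0 -3.5 0 0 0;0 0 -3.5 0 0 0;0 0 -3 0 0 0")

```text
t: 39.97
tcp_pos: [0.6429, -0.0814, 0.2264]
ee_rot: [180.0, -0.1, 14.9]
wrist_force: [0.3, 0.4, -0.1]
gripper_width: 0.498
```

>>> apply_moves(rows="0 2 -1 0 0 0;0 2 -1 0 0 0;0 2 0 0 0 0;0 2 0 0 0 0;0 0 0 0 0 0")

```text
t: 40.38
tcp_pos: [0.6629, -0.1637, 0.2444]
ee_rot: [179.8, -0.0, 14.7]
wrist_force: [-0.5, -1.0, 0.0]
gripper_width: 0.501
```

```bash
python3 - <<'E'
from h import *
s=readout.read_state();print(s['t'],s['wrist_force'])
grab('wrist','w12');grab('scene','s12')
Q=rack(cloud('w12')[0]);Q=Q.reshape(-1,3);Q=Q[~np.isnan(Q[:,0])]
for n,lo,hi,bx in [('handle',113,121,(80,190,-15,15)),('frontboard',119,127,(-10,100,-60,60)),('mouth',86,91,(-12,0.5,-35,35)),('traywall',115,121,(-156,10,-60,60)),('floor',86,92,(-145,-15,-36,38))]:
    k=Q[(Q[:,2]>lo)&(Q[:,2]<hi)&(Q[:,0]>bx[0])&(Q[:,0]<bx[1])&(Q[:,1]>bx[2])&(Q[:,1]<bx[3])]
    if len(k): print(n,bx[0],len(k),np.percentile(k,[2,50,98],axis=0).round(1).T.tolist())
a=cv2.imread('pics/w12.png')[:250];b=cv2.imread('pics/s12.png')[100:320,100:460]
cv2.imwrite('pics/c12.png',np.vstack([cv2.resize(a,(560,273)),cv2.resize(b,(530,324))[:,:560] if 0 else cv2.resize(b,(560,320))]))
E
```

```text
40.3833 [-0.45544916 -1.03779024  0.03671017]
{}
{}
handle 80 370 [[80.7, 97.4, 114.6], [-6.4, 0.2, 6.7], [115.3, 117.0, 118.7]]
frontboard -10 513 [[1.8, 5.2, 7.7], [-37.7, -2.1, 35.7], [119.4, 122.9, 124.6]]
traywall -156 169 [[-14.4, 7.2, 7.9], [-39.8, -4.3, 41.9], [115.3, 117.9, 120.6]]
floor -145 657 [[-25.6, -20.5, -15.2], [-33.9, 0.3, 36.7], [87.5, 89.3, 90.9]]
```

View pics/c12.png

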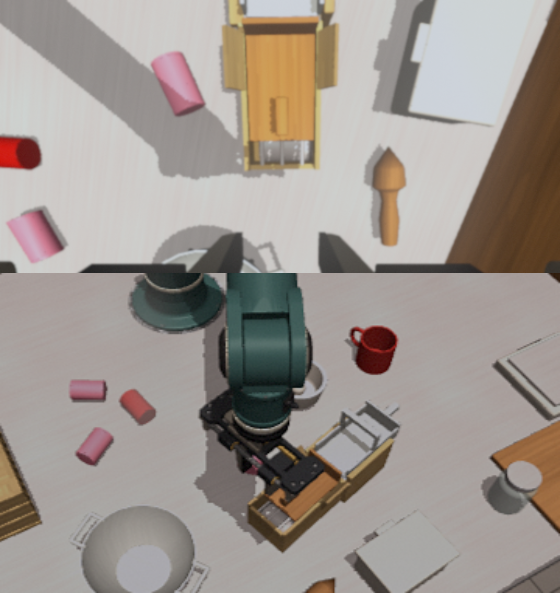

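The front board measures about 63 mm of travel against the nominal 64. To be sure it is fully shut, I'll push the handle from behind with closed fingers.

>>> apply_moves(rows="0.2 0 0 0 0 0;0 0 3 0 0 0;0 0 3.5 0 0 0;0 0 3.5 0 0 0;0 0 3 0 0 0", claw=0, squeeze=30)

```text
t: 40.9
tcp_pos: [0.665, -0.1554, 0.1113]
ee_rot: [-179.9, 0.0, 15.1]
wrist_force: [0.4, -0.0, -0.2]
gripper_width: 0.162
```

>>> apply_moves(rows="0 0 2.5 0 0 0;0 0 2 0 0 0;0 -1 0 0 0 0;0 -1 0 0 0 0;0 0 0 0 0 0")

```text
t: 41.32
tcp_pos: [0.6609, -0.1343, 0.0694]
ee_rot: [-179.9, -0.1, 15.2]
wrist_force: [0.7, 0.3, -0.1]
gripper_width: 0.006
```

>>> apply_moves(rows="0 -1 0 0 0 0;0 -1 0 0 0 0;0 -0.6 0 0 0 0;0 -0.4 0 0 0 0;0 0 0 0 0 0")

```text
t: 41.73
tcp_pos: [0.6526, -0.1083, 0.0689]
ee_rot: [-180.0, -0.1, 15.1]
wrist_force: [0.7, -0.6, -0.3]
gripper_width: 0.002
```

>>> apply_moves(rows="0 -0.3 0 0 0 0;0 -0.3 0 0 0 0;0 -0.2 0 0 0 0;0 -0.1 0 0 0 0;0 0 0 0 0 0")

```text
t: 42.15
tcp_pos: [0.6519, -0.1079, 0.069]
ee_rot: [179.4, -0.2, 14.7]
wrist_force: [4.6, -9.4, -5.0]
gripper_width: 0.004
```

```bash
python3 - <<'E'
from h import *
s=readout.read_state();print(rack(s['tcp_pos']),s['wrist_force'],s['wrist_force'][:2]@A,s['gripper_width'])
E
```

```text
[124.57953584   1.65333371  68.98756223] [ 4.57105624 -9.38714491 -4.97099667] [10.25036211  1.98572939] 0.004232309282718808
```

The finger stops at the handle's end x≈115 (nominal for shut) and a 10 N push does not move it. Backing off.

>>> apply_moves(rows="0 1 0 0 0 0;0 1.5 0 0 0 0;0 1.5 0 0 0 0;0 0 -3 0 0 0;0 0 -3.5 0 0 0")

```text
t: 42.57
tcp_pos: [0.6578, -0.1408, 0.131]
ee_rot: [-179.9, 0.4, 14.8]
wrist_force: [1.4, 0.4, 0.2]
gripper_width: 0.007
```

>>> apply_moves(rows="0 0 -3.5 0 0 0;0 0 -3.5 0 0 0;0 0 -3 0 0 0;0 0 -1 0 0 0;0 0 0 0 0 0")

```text
t: 42.98
tcp_pos: [0.6617, -0.1404, 0.2464]
ee_rot: [179.9, -0.3, 14.9]
wrist_force: [0.4, -0.8, -0.7]
gripper_width: 0.005
```

```bash
python3 - <<'E'
from h import *
grab('wrist','w13');grab('scene','s13')
Q=rack(cloud('w13')[0]);Q=Q.reshape(-1,3);Q=Q[~np.isnan(Q[:,0])]
for n,lo,hi,bx in [('handle',113,121,(65,150,-15,15)),('frontboard',119,127,(-10,100,-60,60))]:
    k=Q[(Q[:,2]>lo)&(Q[:,2]<hi)&(Q[:,0]>bx[0])&(Q[:,0]<bx[1])&(Q[:,1]>bx[2])&(Q[:,1]<bx[3])]
    if len(k): print(n,len(k),np.percentile(k,[2,50,98],axis=0).round(1).T.tolist())
# bystanders moved? compare scene depth before/after around them
d0=np.load('pics/s0.npz')['d'];d1=np.load('pics/s13.npz')['d']
for n,(u,v,r) in dict(colander=(190,295,35),mug=(341,152,13),mortar=(292,176,16)).items():
    a=np.abs(d1-d0)[v-r:v+r,u-r:u+r];print(n,np.percentile(a,[50,90]).round(4))
print(readout.read_state()['t'],readout.read_state()['wrist_force']); env.sign_off()
E
```

```text
{}
{}
handle 384 [[75.4, 95.1, 114.1], [-6.3, -0.1, 7.1], [114.9, 117.0, 118.8]]
frontboard 472 [[1.4, 4.8, 7.7], [-37.4, -0.9, 35.6], [119.7, 122.9, 124.7]]
colander [0.0024 0.0059]
mug [0.0032 0.0079]
mortar [0.645  0.7086]
43.0833 [ 0.53586533 -0.37735599 -0.75189679]
the job is handed in; nothing more can be done
```

The job is done and handed in at 43 s. The cover was slid fully back, and the tray was set on the dock by its cross bar and released. I then tipped it by its tail to about 37° until all three tins rolled in, set it flat again and slid the cover shut.

**What the last checks showed**
- **Cover:** the handle is centred at rack x≈95 mm, which is the shut position. It did not move under a 10 N push from behind. An earlier depth reading had shown about 63 mm of travel instead of 64, so I made that push to be sure.
- **Tray:** it stands empty and flat on the dock. Its front is at the mouth wall, and its side is about 1–2 mm from the guide rail.
- **Tins:** the last one lies at x≈38 mm, where three in a row would end (37.5 mm). I did not see the other two separately.
- **Bystanders:** colander and mug show no change beyond depth noise. The arm hid the mortar from the final scene-camera check, so that reading (about 0.65 m) says nothing. It looked in place in an earlier picture, and nothing touched it as far as I saw.

**What disagreed**
- **Finger length:** the fingers really end about 35 mm short of the stated TCP. My first grasps on the cover handle closed on air above it; I found the offset in the wrist camera's depth image and corrected for it from then on.
- **Tray sliding:** the tray first stuck by friction about 5 mm short of the mouth. I eased the pressure and slid it up to the wall.

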